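# Make up a parts kit and leave the look-alikes

### The arm

A 6-joint arm with a two-finger parallel gripper is mounted at the origin on the work surface. World frame = base frame: x ahead of the robot, y to its left, z up, the work surface at z = 0. Lengths are in m, angles in rad, forces in N, time in s.
With the tool pointing down it reaches from about 0.375 to 0.9 m from the base axis. Payload 3.1 kg.
Tool frame: the origin (TCP) lies at the very end of the fingers, on their centre line; the grasp point (between the pads) lies 19 mm behind it; x points along the fingers, z is the direction in which the jaws open and shut, and the axes are right-handed (so a half turn about x gives the same grasp; the last joint's range is limited). The gripper opens to 85 mm and grips with 20 to 120 N. Pads are 22 mm wide; open, the fingers measure 114 mm over their backs; the gripper's body (76 mm by 85 mm) begins 54 mm behind the grasp point. The pads swing forward as they close: fully open they stand 13 mm farther back than shut.
Start: joints at [-1.494, 0.527, 1.433, -0, 1.181, -0.178], TCP at [0.158, -0.605, 0.231] pointing down, gripper open.
Joint ranges: [-3.08, 3.08], [-0.75, 2.2], [0.22, 2.44], [-1.43, 4.57], [0, 2.65], [-2.85, 2.85]. Speed limits (rad/s): [2.79, 2.79, 3.14, 3.14, 3.14, 3.14].

### API

Orientations are given as a unit quaternion [x, y, z, w].
In Python, from station import manip, viewer, job gives the robot as it stands.
- The arm moves only by the tool move_arm, never from a script. Its argument "deltas" is one flat list of numbers, 7 for each row, row after row: the finger opening in mm, from 0 to 85.4, then the shift along the tool's x, y, z in mm, then the turn, a rotation vector about the tool's x, y, z in degrees. In form: [jaw, tx, ty, tz, rx, ry, rz, jaw, tx, ty, tz, rx, ry, rz, ...]. A call has 1 to 10 rows; each row shifts and turns the commanded pose from where the row before left it, along the tool's axes as they then stand; what a row does not reach is not made up. A row lasts 1/10 s, in which the tool goes at most 50 mm and 8.59 degrees, less where a joint would pass 70% of its speed; a pose out of reach is approached as far as the arm can. A call is refused whole if a number of a shift passes 50 or a number of a turn 8.59, either way. A call with a gripper value outside its range is refused whole. The fingers move at their own pace and stop on an object; "force" is the grip in N (left out, the last holds). Time passes only in rows, so rows that do not move let the fingers close. It gives the time, the measured TCP pose, the force and the opening at its end, in the units of the state.
- manip.sense(): the state, without advancing time (a new reading comes with each control period).
- viewer.snapshot(name): name is "side" or "top"; returns a dict with "image" (480x640x3 uint8, red, green, blue), "depth" (480x640 float32, m along the optical axis (not along the pixel's ray), 0 where there is no reading), "fovy" (degrees; the focal length in pixels is half the picture's height over the tangent of half this angle, whatever the lens; pixels are square), "cx", "cy" (the principal point, pixels), "R" (3x3) and "t" (3): a world point X has camera coordinates R X + t. Camera axes: x right, y down, z forward; pixel columns grow to the right and rows downward; lengths in m; the calibration is good to about 2 mm. A picture is of the moment at which its call begins.
- job.sign_off(): hands the job in, once; it reports no verdict.
The state is a dict: "t": time; "q": joint angles; "qd": joint speeds; "tau": joint torques, N m; "tcp_pos": TCP position; "tool_rot": TCP orientation; "force": force on the tool from outside, world axes, zero at the start; "ft_torque": the same for the moment, N m; "finger_gap": opening from 0.0 (shut) to 1.0 (fully open).
Only numpy, scipy, OpenCV 4.12 (cv2) and the standard library are available. Lean on these libraries where they do the work, as an engineer would, in place of code of your own. Each camera call takes 0.05 s, during which the arm holds its last target.

### The job

Make up the parts kit in the green tray: put the ring with the four screw holes, the ring with teeth round its inside and the plain sleeve each over the post whose round seat is its own size, and the square-flanged hub into the square pocket. Set each down gently, not dropped, so that it sits flat and fully down on its own holder, and let go. Leave the ring without holes and the ring with teeth round its outside lying where they are.

Things in the scene. Friction and masses are not known exactly. Their poses are not given: they have to be found in the camera images.
- cover_ring: Kit part. Flat steel ring, 62 mm outside, bore 36 mm, 14 mm thick, with four dark countersunk screw holes (7 mm) spaced evenly round its face. Lies flat on the bench. Origin: centre of its underside; z up along the bore. About 0.22 kg.
- toothed_ring: Kit part. Flat steel ring, 52 mm outside (smooth outer edge), 14 mm thick, with eight square teeth pointing inwards, 32 mm across their tips (42 mm between). Lies flat. Origin: centre of its underside; z up along the bore. About 0.11 kg.
- sleeve: Kit part. Plain steel sleeve (short tube) standing on end, 38 mm outside, bore 28 mm, 36 mm tall. Origin: centre of its underside; z up along the bore. About 0.15 kg.
- hub: Kit part. Steel hub: square flange 50 x 50 mm and 8 mm thick, flat on the bench, with a round collar 32 mm across and 24 mm tall standing on its middle (32 mm tall in all; shallow bore, small screw holes at the flange's corners). Origin: centre of its underside; z up along the collar, x and y along the flange's sides. About 0.24 kg. Lift it by the collar.
- blank_ring: Look-alike, not for the kit: flat steel ring of the cover ring's size (62 mm outside, bore 36 mm, 14 mm thick), but with no screw holes. Leave it where it lies. Origin: centre of its underside.
- outer_toothed: Look-alike, not for the kit: flat steel ring 14 mm thick with eight square teeth pointing outwards (54 mm across the tips, 44 mm between them) and a smooth 30 mm bore. Leave it where it lies. Origin: centre of its underside.
- wide_post: Holder for the ring with screw holes. Black square plate in one quarter of the green tray (which one varies) with a round raised grey seat, 62 mm across, and in its middle a thick round post, 18 mm across, 26 mm high, taper-topped. Fixed. Origin: on the post's axis at the level of the seat's upper face, 16 mm above the bench, 4 mm above the plate, 2 mm above the tray's rim; z up, x and y along the tray's sides.
- spline_post: Holder for the ring with inner teeth. Black square plate in one quarter of the green tray (which one varies) with a round raised grey seat, 52 mm across, and in its middle a splined post of cross-shaped section, 15 mm across, 26 mm high, taper-topped. Fixed. Origin: on the post's axis at the level of the seat's upper face, 16 mm above the bench, 4 mm above the plate, 2 mm above the tray's rim; z up, x and y along the tray's sides.
- slim_post: Holder for the sleeve. Black square plate in one quarter of the green tray (which one varies) with a round raised grey seat, 38 mm across, and in its middle a slim round post, 10 mm across, 26 mm high, taper-topped. Fixed. Origin: on the post's axis at the level of the seat's upper face, 16 mm above the bench, 4 mm above the plate, 2 mm above the tray's rim; z up, x and y along the tray's sides.
- square_pocket: Holder for the hub. Black square plate in one quarter of the tray with a square pocket, 66 x 66 mm inside, its grey walls 6 mm high. Fixed. Origin: centre of the pocket's floor, 12 mm above the bench; z up, x and y along the pocket's and tray's sides. Holders stand 100 mm apart in the tray (210 mm square). Fixed among the loose parts, all 95 mm or more apart by their centres: an ink jar 50 mm and a disc pile 36 mm tall.
Things that resemble listed ones, but are neither listed nor needed, are in the scene too. Leave any pink or yellow look-alike of the toothed_ring alone. There is more than one size of the square_pocket; the job needs the larger.

How it is judged:
By the outcome, as a careful person would: the job done as asked, in the order asked, and still so for the second after the job is handed in, with the robot touching nothing.
It also fails if it takes over 96 s, if anything falls off the work surface, if the arm or the gripper's body presses on something with over 40 N, if the wrist force passes 120 N, or if a joint passes its speed limit or range.

## Working session

There is one attempt and no reset: what is moved stays moved. The work goes in short steps, Python scripts to look and compute and a tool call to move; the robot and the scene stay as the last step left them, time stands still between calls to the robot, and variables do not carry over. Pictures are saved under pics/ and viewed, and the job is handed in when it is done.

Besides the shell and the picture viewer there is one more tool, called after ">>>" in YAML: its name, and indented under it one key for each argument. move_arm: Moves the arm, as the interface text tells. Its arguments: {"type":"object","properties":{"deltas":{"type":"array"},"force":{"type":"number"}},"required":["deltas"]}

```bash
ls; mkdir -p pics; cat > h.py <<'E'
import numpy as np, cv2
from station import manip, viewer, job
def snap(n,save=None):
    s=viewer.snapshot(n)
    if save: cv2.imwrite('pics/'+save,cv2.cvtColor(s['image'],cv2.COLOR_RGB2BGR))
    return s
def cam(s):
    f=240/np.tan(np.radians(s['fovy'])/2); return f,np.array(s['R']),np.array(s['t'])
def onplane(s,u,v,z):
    f,R,t=cam(s); d=R.T@np.array([(u-s['cx'])/f,(v-s['cy'])/f,1]); c=-R.T@t
    return c+d*(z-c[2])/d[2]
def proj(s,X):
    f,R,t=cam(s); p=R@np.array(X)+t; return p[0]/p[2]*f+s['cx'],p[1]/p[2]*f+s['cy']
E
python3 - <<'E'
from h import *
for n in('top','side'):
    s=snap(n,n+'0.png'); np.savez(n+'0.npz',**s); f,R,t=cam(s); print(n,f,s['cx'],s['cy'],-R.T@t,R[2])
st=manip.sense(); print(st)
E
```

```text
pics
top 577.311339697956 320.17806607877253 235.92333182291634 [0.2242318  0.02547303 1.48908218] [ 0.22090327 -0.00164417 -0.97529434]
side 543.1969705029054 323.73616720419915 237.25028093338784 [ 0.41705179 -0.92538205  0.71132762] [ 0.12998292  0.81120629 -0.57013051]
{'t': 0.1, 'q': array([-1.49351913e+00,  5.28409672e-01,  1.43379049e+00, -5.90144176e-05,
        1.18137911e+00, -1.78522070e-01]), 'qd': array([ 2.29161924e-03, -5.84985155e-05, -2.71785176e-03, -1.74950193e-03,
       -1.71667576e-04,  2.87773493e-03]), 'tau': array([-6.28211419e-04, -4.43307173e+01, -1.78585464e+01, -1.06814962e-04,
        3.91493901e-03,  1.60826437e-05]), 'tcp_pos': array([ 0.15808498, -0.60400522,  0.23040386]), 'tool_rot': array([ 0.4326421 ,  0.56018138, -0.43162567,  0.55921097]), 'force': array([ 0.58098446, -1.13883709,  0.08618341]), 'ft_torque': array([ 0.03558071, -0.0131453 ,  0.00078941]), 'finger_gap': 0.99924095029108}
```

View pics/top0.png

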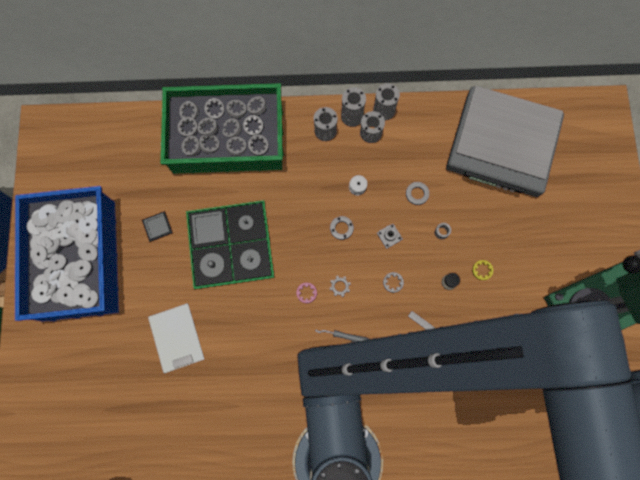

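View pics/side0.png

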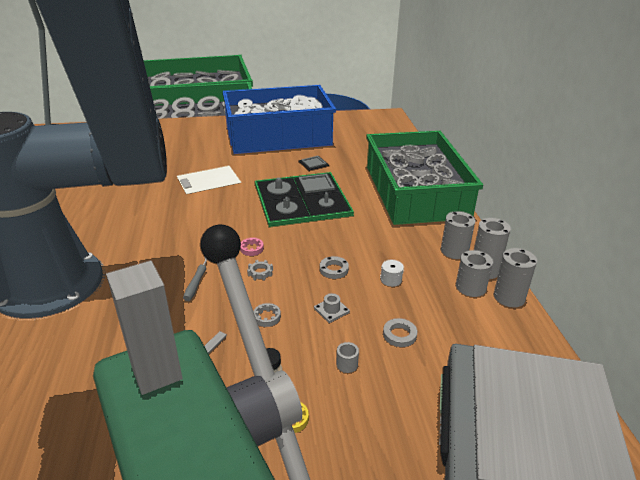

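The top view shows the tray around (230,245). The loose parts are the holed ring near (342,228), the hub (389,236), the sleeve (443,230), the blank ring (418,193), the inner-toothed ring (394,282) and the outer-toothed ring (340,286). I'll zoom in to confirm.

```bash
python3 - <<'E'
import cv2
a=cv2.imread('pics/top0.png')
cv2.imwrite('pics/c1.png',cv2.resize(a[195:295,180:280],None,fx=6,fy=6,interpolation=2))
cv2.imwrite('pics/c2.png',cv2.resize(a[165:310,290:500],None,fx=3.8,fy=3.8,interpolation=2))
E
```

```text
(no output)
```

View pics/c1.png

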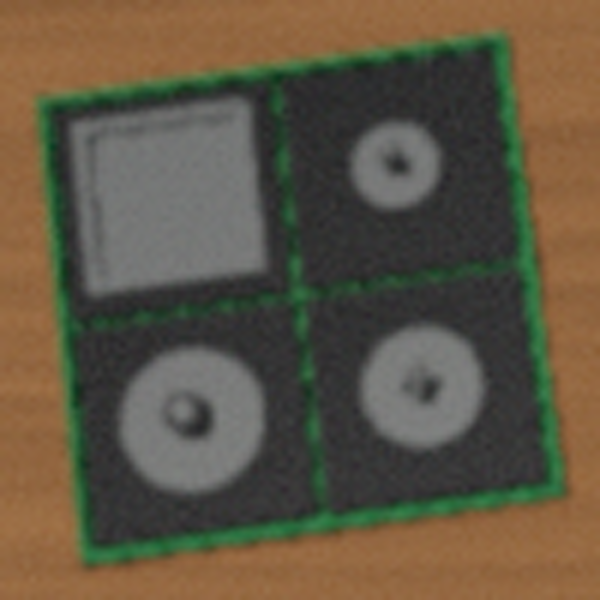

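View pics/c2.png

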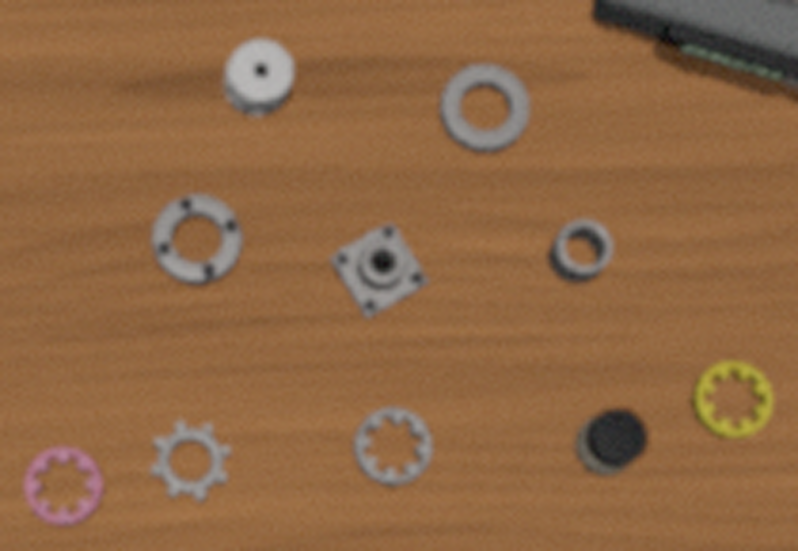

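Everything is identified. The small pocket at (157,226) lies outside the tray, and the tray's own pocket is the larger one. Next I measure positions.

```bash
cat > meas.py <<'E'
from h import *
def gray(s):
    hsv=cv2.cvtColor(s['image'],cv2.COLOR_RGB2HSV); return (hsv[...,1]<60).astype(np.uint8)
def circ(P):
    A=np.c_[2*P,np.ones(len(P))]; b=(P**2).sum(1); c=np.linalg.lstsq(A,b,rcond=None)[0]; return c[:2],np.sqrt(c[2]+c[:2]@c[:2])
def part(s,near,z,win=22):
    m=gray(s); n,l,st,ce=cv2.connectedComponentsWithStats(m)
    best=min((i for i in range(1,n) if 40<st[i,4]<1500),key=lambda i:np.hypot(*(ce[i]-near)))
    mm=(l==best).astype(np.uint8)
    c=max(cv2.findContours(mm,cv2.RETR_EXTERNAL,cv2.CHAIN_APPROX_NONE)[0],key=len)[:,0]
    P=np.array([onplane(s,u,v,z)[:2] for u,v in c])
    return mm,c,P,ce[best],st[best]
E
python3 - <<'E'
from meas import *
for n in('top','side'):
  s=snap(n)
  L={'top':dict(cover=(342,228),tooth=(394,282),sleeve=(443,230),hub=(389,236),blank=(418,193),outer=(340,286),jar=(452,281),disc=(358,184)),
   'side':dict(cover=(334,267),tooth=(267,315),sleeve=(347,357),hub=(332,308),blank=(400,332),outer=(260,270))}[n]
  for k,p in L.items():
    z=dict(sleeve=.036,hub=.008,jar=.05,disc=.036).get(k,.014)
    mm,c,P,ce,st=part(s,p,z); cc,r=circ(P)
    print(n,k,ce.round(1),st[:4],'fit',cc.round(4),'r %.4f'%r,'mean',onplane(s,*ce,z)[:2].round(4))
s=snap('top')
# tray
hsv=cv2.cvtColor(s['image'],cv2.COLOR_RGB2HSV); g=cv2.inRange(hsv,(50,100,40),(85,255,255)); w=np.zeros_like(g); w[195:295,180:280]=255
pts=np.argwhere(g&w)[:,::-1].astype(np.float32)
P=np.array([onplane(s,u,v,.014)[:2] for u,v in pts]).astype(np.float32)
r=cv2.minAreaRect(P*1000); print('tray',r, cv2.boxPoints(r))
m=gray(s); V=cv2.cvtColor(s['image'],cv2.COLOR_RGB2HSV)[...,2]
mm=((V>90)&(m>0)).astype(np.uint8); mm[:195]=0;mm[295:]=0;mm[:,:185]=0;mm[:,275:]=0
n,l,st,ce=cv2.connectedComponentsWithStats(mm)
for i in range(1,n):
  if st[i,4]>60:
    c=max(cv2.findContours((l==i).astype(np.uint8),0,1)[0],key=len)[:,0]
    z=.016
    P=np.array([onplane(s,u,v,z)[:2] for u,v in c]); cc,rr=circ(P); print('seat',ce[i].round(1),st[i],cc.round(4),'r%.4f'%rr, cv2.minAreaRect((P*1000).astype(np.float32)))
E
```

```text
top cover [341.4 227.5] [330 216  24  24] fit [ 0.5792 -0.0334] r 0.0297 mean [ 0.579  -0.0336]
top tooth [393.1 282.2] [383 272  21  21] fit [ 0.4303 -0.1602] r 0.0249 mean [ 0.43   -0.1604]
top sleeve [442.7 230.2] [435 223  16  16] fit [ 0.5572 -0.2936] r 0.0193 mean [ 0.5575 -0.2937]
top hub [389.3 235.6] [377 225  25  23] fit [ 0.5544 -0.1585] r 0.0274 mean [ 0.5543 -0.1586]
top blank [417.1 192.9] [406 182  23  23] fit [ 0.667  -0.2388] r 0.0301 mean [ 0.6669 -0.2389]
top outer [339.6 285.9] [330 276  20  21] fit [ 0.4252 -0.0226] r 0.0230 mean [ 0.425  -0.0226]
top jar [450.1 280.8] [442 274  17  15] fit [ 0.4234 -0.2991] r 0.0189 mean [ 0.4235 -0.2989]
top disc [357.6 184.6] [349 175  18  20] fit [ 0.6885 -0.0799] r 0.0245 mean [ 0.6883 -0.0799]
side cover [333.6 267.2] [320 256  29  23] fit [ 0.5807 -0.0432] r 0.0336 mean [ 0.5803 -0.0442]
side tooth [259.8 269.8] [247 260  26  20] fit [ 0.4274 -0.0323] r 0.0277 mean [ 0.4273 -0.033 ]
side sleeve [347.2 357. ] [337 342  22  31] fit [ 0.5581 -0.3126] r 0.0266 mean [ 0.558  -0.3134]
side hub [331.3 307.7] [314 294  36  29] fit
[... 407 characters left out ...]
4  169.69592]
 [637.8721  376.38196]]
seat [207.6 227.3] [192 212  32  32 860] [0.5915 0.318 ] r0.0435 ((591.7990112304688, 317.95709228515625), (78.44593048095703, 77.98823547363281), 6.3724470138549805)
seat [245.5 222.2] [239 216  14  14 144] [0.6019 0.2182] r0.0177 ((601.0331420898438, 218.254150390625), (34.2661247253418, 35.43219757080078), 89.59168243408203)
seat [250.  259.1] [240 250  21  20 306] [0.5025 0.2071] r0.0252 ((501.5892028808594, 207.06687927246094), (52.07953643798828, 50.074790954589844), 88.0295181274414)
seat [211.6 264.5] [200 253  24  24 422] [0.4918 0.3066] r0.0302 ((491.88958740234375, 306.8062438964844), (60.07596206665039, 60.407501220703125), 88.04490661621094)
```

```bash
cat >> h.py <<'E'
from scipy.spatial.transform import Rotation as Ro
def go(x,y,z,yaw=None):
    """print deltas in tool mm; yaw= desired jaw axis world angle deg (mod 180)"""
    st=manip.sense(); r=Ro.from_quat(st['tool_rot']); M=r.as_matrix()
    p=st['tcp_pos']; cy=np.degrees(np.arctan2(M[1,2],M[0,2]))
    d=M.T@(np.array([x,y,z])-p)*1000
    print('t %.2f tcp'%st['t'],p.round(4),'jawyaw %.1f'%cy,'tilt',M[:,0].round(3),'gap %.3f'%st['finger_gap'],'F',st['force'].round(1),'q',st['q'].round(2))
    print(' tool delta mm',d.round(1))
    if yaw is not None:
        e=(yaw-cy+90)%180-90; print(' turn about tool x deg %.1f'%(-e), 'full rotvec', np.degrees((r.inv()*Ro.from_matrix(np.c_[[0,0,-1],np.cross([np.cos(np.radians(yaw)),np.sin(np.radians(yaw)),0],[0,0,-1]),[np.cos(np.radians(yaw)),np.sin(np.radians(yaw)),0]])).as_rotvec()).round(1))
E
python3 - <<'E'
from h import *
go(.580,-.0334,.231,90)
print(Ro.from_quat(manip.sense()['tool_rot']).as_matrix().round(3))
s=snap('top')
from meas import *
mm,c,P,ce,st=part(s,(389,236),.008); print(cv2.minAreaRect((P*1000).astype(np.float32)))
E
```

```text
t 0.25 tcp [ 0.1582 -0.6043  0.2308] jawyaw -75.3 tilt [-0.     0.001 -1.   ] gap 0.998 F [0.1 0.2 0. ] q [-1.49  0.53  1.43  0.    1.18 -0.18]
 tool delta mm [ 4.000e-01  5.526e+02 -4.456e+02]
 turn about tool x deg 14.7 full rotvec [-1.653e+02  0.000e+00 -1.000e-01]
[[-0.     0.967  0.253]
 [ 0.001  0.253 -0.967]
 [-1.     0.    -0.001]]
((554.3974609375, -158.81387329101562), (50.32741165161133, 51.10420608520508), 28.143285751342773)
```

>>> move_arm:
  deltas: [85, 0, 34.5, -27.9, 0, 0, 0, 85, 0, 34.5, -27.9, 0, 0, 0, 85, 0, 34.5, -27.9, 0, 0, 0, 85, 0, 34.5, -27.9, 0, 0, 0, 85, 0, 34.5, -27.9, 0, 0, 0, 85, 0, 34.5, -27.9, 0, 0, 0, 85, 0, 34.5, -27.9, 0, 0, 0, 85, 0, 34.5, -27.9, 0, 0, 0, 85, 0, 34.5, -27.9, 0, 0, 0, 85, 0, 34.5, -27.9, 0, 0, 0]
  force: 40

```text
t: 1.3
tcp_pos: [0.4223, -0.246, 0.2315]
tool_rot: [0.432, 0.559, -0.432, 0.56]
force: [0.7, -0.9, -0.2]
finger_gap: 1.0
```

>>> move_arm:
  deltas: [85, 0, 34.5, -27.9, 0, 0, 0, 85, 0, 34.5, -27.9, 0, 0, 0, 85, 0, 34.5, -27.9, 0, 0, 0, 85, 0, 34.5, -27.9, 0, 0, 0, 85, 0, 34.5, -27.9, 0, 0, 0, 85, 0, 34.5, -27.9, 0, 0, 0, 85, 0, 0, 0, 0, 0, 0, 85, 0, 0, 0, 0, 0, 0]

```text
t: 2.1
tcp_pos: [0.5793, -0.0322, 0.231]
tool_rot: [0.431, 0.56, -0.432, 0.56]
force: [-0.3, -0.6, -0.9]
finger_gap: 0.999
```

```bash
python3 -c "
from h import *
go(.580,-.0334,.06,-75)"
```

```text
t 2.10 tcp [ 0.5793 -0.0322  0.231 ] jawyaw -75.2 tilt [-0.001 -0.    -1.   ] gap 0.999 F [-0.3 -0.6 -0.9] q [-0.25  0.47  1.55 -0.    1.13  1.06]
 tool delta mm [171.    0.5   1.4]
 turn about tool x deg -0.2 full rotvec [-0.2  0.   0. ]
```

>>> move_arm:
  deltas: [85, 45, 0.5, 1.4, 0, 0, 0, 85, 45, 0, 0, 0, 0, 0, 85, 45, 0, 0, 0, 0, 0, 85, 35, 0, 0, 0, 0, 0, 85, 30, 0, 0, 0, 0, 0, 85, 13, 0, 0, 0, 0, 0, 85, 5, 0, 0, 0, 0, 0, 85, 0, 0, 0, 0, 0, 0]

```text
t: 2.9
tcp_pos: [0.5802, -0.0351, 0.0136]
tool_rot: [0.432, 0.559, -0.432, 0.56]
force: [0.8, -0.6, 0.1]
finger_gap: 0.998
```

```bash
python3 -c "
from h import *
go(.580,-.0334,.00,-75)
s=snap('side','s1.png');a=cv2.imread('pics/s1.png'); u,v=map(int,proj(s,(.58,-.033,.01)));print(u,v)
cv2.imwrite('pics/s1c.png',cv2.resize(a[v-80:v+40,u-80:u+80],None,fx=5,fy=5,interpolation=2))"
```

```text
t 2.90 tcp [ 0.5802 -0.0351  0.0136] jawyaw -75.4 tilt [ 0. -0. -1.] gap 0.998 F [ 0.8 -0.6  0.1] q [-0.25  0.79  1.68 -0.    0.67  1.06]
 tool delta mm [13.6  0.2 -1.7]
 turn about tool x deg -0.4 full rotvec [-0.4  0.  -0. ]
332 265
```

View pics/s1c.png

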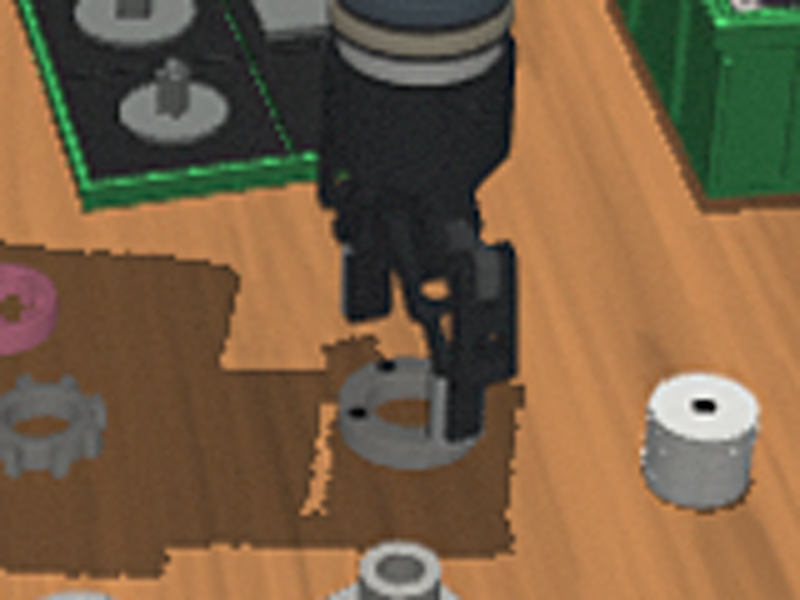

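```bash
python3 -c "
from h import *
s=snap('side')
for z in (0,.01,.0136,.02,.027,.035): print(z,proj(s,(.5909,-.0762,z)),proj(s,(.5935,-.087,z)))"
```

```text
0 (np.float64(341.0824418044471), np.float64(281.65938807616766)) (np.float64(343.25765938556776), np.float64(284.89813070517675))
0.01 (np.float64(341.2435478593108), np.float64(277.87218419468354)) (np.float64(343.43124053581874), np.float64(281.09874528104007))
0.0136 (np.float64(341.3019514506809), np.float64(276.49926057541586)) (np.float64(343.4941698964253), np.float64(279.7213324969143))
0.02 (np.float64(341.4063154729998), np.float64(274.04592118511505)) (np.float64(343.60662564965196), np.float64(277.259874273762))
0.027 (np.float64(341.52125524476287), np.float64(271.34397214833643)) (np.float64(343.73048370190594), np.float64(274.5488398226398))
0.035 (np.float64(341.65363898346664), np.float64(268.23195870173913)) (np.float64(343.87314775196955), np.float64(271.42617522699567))
```

>>> move_arm:
  deltas: [85, 6, 0.2, -1.7, 0, 0, 0, 85, 6, 0, 0, 0, 0, 0, 85, 4, 0, 0, 0, 0, 0, 62, 0, 0, 0, 0, 0, 0, 60, 0, 0, 0, 0, 0, 0, 58, 0, 0, 0, 0, 0, 0, 58, 0, 0, 0, 0, 0, 0, 58, 0, 0, 0, 0, 0, 0, 58, 0, 0, 0, 0, 0, 0]

```text
t: 3.9
tcp_pos: [0.5798, -0.0327, -0.0022]
tool_rot: [0.432, 0.56, -0.432, 0.56]
force: [-2.4, 0.5, 5.2]
finger_gap: 0.709
```

```bash
python3 -c "
from h import *
go(.4914,.3062,.07,-75)
s=snap('side','s2.png');a=cv2.imread('pics/s2.png'); u,v=map(int,proj(s,(.58,-.033,.01)));print(u,v)
cv2.imwrite('pics/s2c.png',cv2.resize(a[v-80:v+40,u-80:u+80],None,fx=5,fy=5,interpolation=2))"
```

```text
t 3.90 tcp [ 0.5798 -0.0327 -0.0022] jawyaw -75.3 tilt [ 0. -0. -1.] gap 0.709 F [-2.4  0.5  5.2] q [-0.25  0.82  1.69 -0.    0.64  1.07]
 tool delta mm [-7.220e+01  2.000e-01 -3.502e+02]
 turn about tool x deg -0.3 full rotvec [-0.3  0.  -0. ]
332 265
```

View pics/s2c.png

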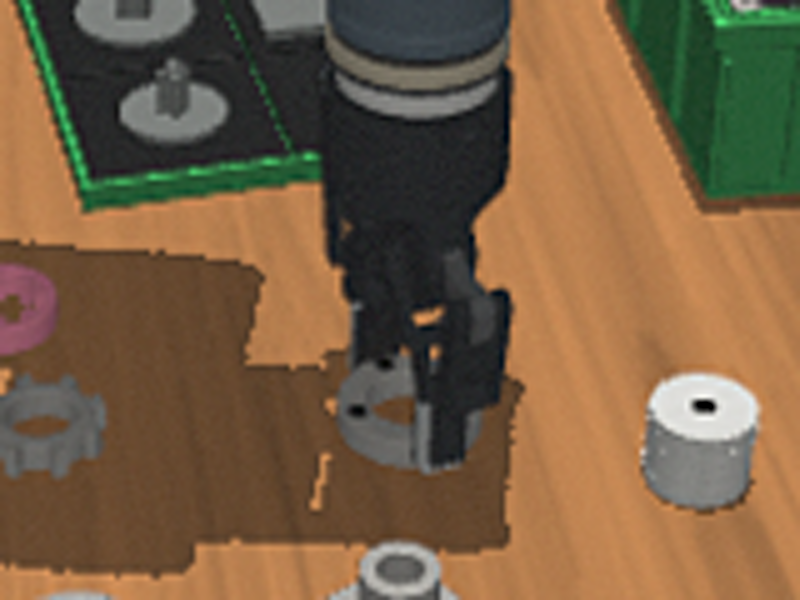

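>>> move_arm:
  deltas: [55, -15, 0, 0, 0, 0, 0, 55, -40, 0, 0, 0, 0, 0, 55, -40, 0, -20, 0, 0, 0, 55, 0, 0, -45, 0, 0, 0, 55, 0, 0, -45, 0, 0, 0, 55, 0, 0, -45, 0, 0, 0, 55, 0, 0, -45, 0, 0, 0, 55, 0, 0, -45, 0, 0, 0, 55, 0, 0, -45, 0, 0, 0, 55, 0, 0, -35, 0, 0, 0]

```text
t: 4.95
tcp_pos: [0.4965, 0.2842, 0.0927]
tool_rot: [0.432, 0.56, -0.432, 0.56]
force: [-0.5, 0.2, -1.4]
finger_gap: 0.713
```

>>> move_arm:
  deltas: [55, 0, 0, -20, 0, 0, 0, 55, 0, 0, -5, 0, 0, 0, 55, 0, 0, 0, 0, 0, 0, 55, 0, 0, 0, 0, 0, 0]

```text
t: 5.35
tcp_pos: [0.4915, 0.305, 0.0924]
tool_rot: [0.432, 0.559, -0.432, 0.56]
force: [-0.3, 0.0, -2.5]
finger_gap: 0.709
```

```bash
python3 -c "
from h import *
go(.4914,.3062,.0155,-75)
s=snap('side','s3.png');a=cv2.imread('pics/s3.png'); u,v=map(int,proj(s,(.5,.3,.05)));print(u,v)
cv2.imwrite('pics/s3c.png',cv2.resize(a[v-60:v+60,u-80:u+80],None,fx=5,fy=5,interpolation=2))"
```

```text
t 5.35 tcp [0.4915 0.305  0.0924] jawyaw -75.4 tilt [-0. -0. -1.] gap 0.709 F [-0.3  0.  -2.5] q [ 0.36  0.66  1.66 -0.    0.82  1.68]
 tool delta mm [76.9  0.2 -1.2]
 turn about tool x deg -0.4 full rotvec [-0.4  0.   0. ]
280 175
```

View pics/s3c.png

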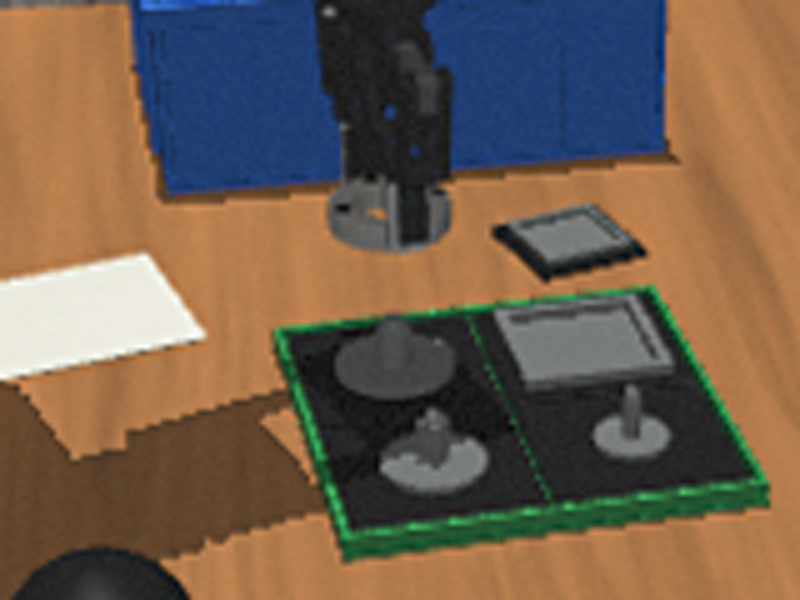

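>>> move_arm:
  deltas: [55, 30, 0, -1, 0, 0, 0, 55, 20, 0, 0, 0, 0, 0, 55, 12, 0, 0, 0, 0, 0, 55, 6, 0, 0, 0, 0, 0, 55, 3, 0, 0, 0, 0, 0, 55, 2, 0, 0, 0, 0, 0, 55, 1.5, 0, 0, 0, 0, 0, 55, 1, 0, 0, 0, 0, 0, 55, 0, 0, 0, 0, 0, 0]

```text
t: 6.3
tcp_pos: [0.4912, 0.3071, 0.0172]
tool_rot: [0.432, 0.56, -0.432, 0.56]
force: [0.6, -0.1, -2.0]
finger_gap: 0.709
```

```bash
python3 -c "
from h import *
go(.4914,.3062,.0145,-75)
s=snap('side','s4.png');a=cv2.imread('pics/s4.png'); u,v=map(int,proj(s,(.5,.3,.03)));print(u,v)
cv2.imwrite('pics/s4c.png',cv2.resize(a[v-60:v+60,u-80:u+80],None,fx=5,fy=5,interpolation=2))"
```

```text
t 6.30 tcp [0.4912 0.3071 0.0172] jawyaw -75.3 tilt [ 0.001  0.    -1.   ] gap 0.709 F [ 0.6 -0.1 -2. ] q [ 0.37  0.78  1.69 -0.    0.67  1.68]
 tool delta mm [ 2.7 -0.1  0.9]
 turn about tool x deg -0.3 full rotvec [-0.3 -0.  -0. ]
281 182
```

View pics/s4c.png

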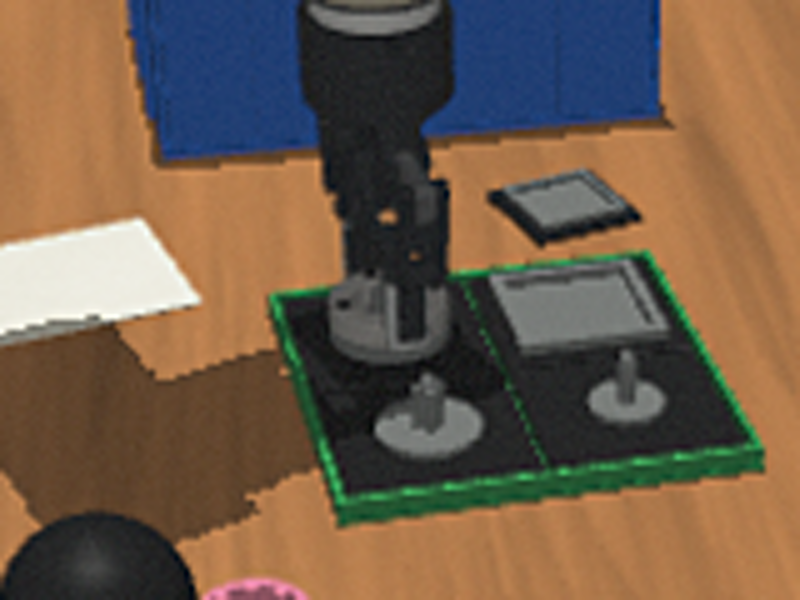

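The post is inside the ring's bore. Next I lower it gently until it makes contact.

>>> move_arm:
  deltas: [55, 1, 0, 0, 0, 0, 0, 55, 0.5, 0, 0, 0, 0, 0, 55, 0.5, 0, 0, 0, 0, 0, 55, 0.5, 0, 0, 0, 0, 0, 55, 0, 0, 0, 0, 0, 0]

```text
t: 6.85
tcp_pos: [0.491, 0.3069, 0.0142]
tool_rot: [0.432, 0.56, -0.432, 0.56]
force: [0.2, 0.3, -1.5]
finger_gap: 0.71
```

>>> move_arm:
  deltas: [55, 0.5, 0, 0, 0, 0, 0, 55, 0.5, 0, 0, 0, 0, 0, 55, 0, 0, 0, 0, 0, 0]

```text
t: 7.15
tcp_pos: [0.4911, 0.307, 0.0139]
tool_rot: [0.432, 0.56, -0.432, 0.56]
force: [-2.0, -0.5, 3.7]
finger_gap: 0.711
```

>>> move_arm:
  deltas: [62, 0, 0, 0, 0, 0, 0, 64, 0, 0, 0, 0, 0, 0, 68, 0, 0, 0, 0, 0, 0, 72, 0, 0, 0, 0, 0, 0, 72, -8, 0, 0, 0, 0, 0, 72, -30, 0, 0, 0, 0, 0, 72, -35, 0, 0, 0, 0, 0, 72, -20, 0, 0, 0, 0, 0, 72, 0, 0, 0, 0, 0, 0]

```text
t: 8.05
tcp_pos: [0.4933, 0.3079, 0.11]
tool_rot: [0.434, 0.558, -0.43, 0.561]
force: [0.0, -1.1, -0.4]
finger_gap: 0.844
```

```bash
python3 -c "
from h import *
go(.431,-.1604,.1,-75)
s=snap('side','s5.png');a=cv2.imread('pics/s5.png'); u,v=map(int,proj(s,(.5,.3,.03)));print(u,v)
cv2.imwrite('pics/s5c.png',cv2.resize(a[v-60:v+60,u-80:u+80],None,fx=5,fy=5,interpolation=2))"
```

```text
t 8.05 tcp [0.4933 0.3079 0.11  ] jawyaw -75.3 tilt [ 0.007  0.003 -1.   ] gap 0.844 F [ 0.  -1.1 -0.4] q [0.37 0.63 1.65 0.   0.85 1.68]
 tool delta mm [   8.2 -179.   437.3]
 turn about tool x deg -0.3 full rotvec [-0.3 -0.  -0.4]
281 182
```

View pics/s5c.png

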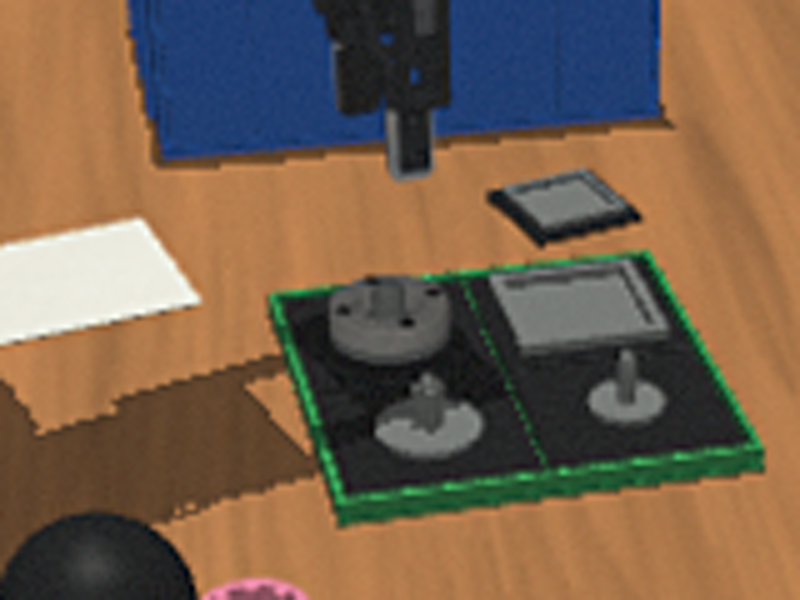

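>>> move_arm:
  deltas: [72, 0, -14.9, 36.4, 0, 0, 0, 72, 0, -14.9, 36.4, 0, 0, 0, 72, 0, -14.9, 36.4, 0, 0, 0, 72, 0, -14.9, 36.4, 0, 0, 0, 72, 0, -14.9, 36.4, 0, 0, 0, 72, 0, -14.9, 36.4, 0, 0, 0, 72, 0, -14.9, 36.4, 0, 0, 0, 72, 0, -14.9, 36.4, 0, 0, 0, 72, 0, -14.9, 36.4, 0, 0, 0, 72, 0, -14.9, 36.4, 0, 0, 0]

```text
t: 9.1
tcp_pos: [0.4377, -0.0841, 0.1053]
tool_rot: [0.432, 0.561, -0.432, 0.559]
force: [0.5, -0.2, -0.3]
finger_gap: 0.842
```

>>> move_arm:
  deltas: [72, 0, -14.9, 36.4, 0, 0, 0, 72, 0, -14.9, 36.4, 0, 0, 0, 72, 0, 0, 0, 0, 0, 0, 72, 0, 0, 0, 0, 0, 0]

```text
t: 9.5
tcp_pos: [0.4276, -0.1611, 0.1054]
tool_rot: [0.433, 0.56, -0.433, 0.558]
force: [-0.6, 0.7, 0.0]
finger_gap: 0.842
```

```bash
python3 -c "
from h import *
from meas import *
go(.431,-.1604,.03,-75)
s=snap('top','t6.png');cv2.imwrite('pics/t6c.png',cv2.resize(cv2.imread('pics/t6.png')[190:310,320:480],None,fx=5,fy=5))
s=snap('side')
for k,p in dict(tooth=(267,315),hub=(331,307),sleeve=(347,357)).items(): print(k,part(s,p,.014)[3:])
"
```

```text
t 9.50 tcp [ 0.4276 -0.1611  0.1054] jawyaw -75.5 tilt [-0.002  0.002 -1.   ] gap 0.842 F [-0.6  0.7  0. ] q [-0.61  0.53  1.96  0.    0.66  0.71]
 tool delta mm [75.4  3.6  0.3]
 turn about tool x deg -0.5 full rotvec [-0.5 -0.1  0.1]
tooth (array([214.44927536, 341.32850242]), array([204, 331,  23,  23, 207], dtype=int32))
hub (array([331.31810491, 307.77326565]), array([314, 294,  36,  29, 591], dtype=int32))
sleeve (array([347.17931034, 357.00689655]), array([337, 342,  22,  31, 580], dtype=int32))
```

View pics/t6c.png

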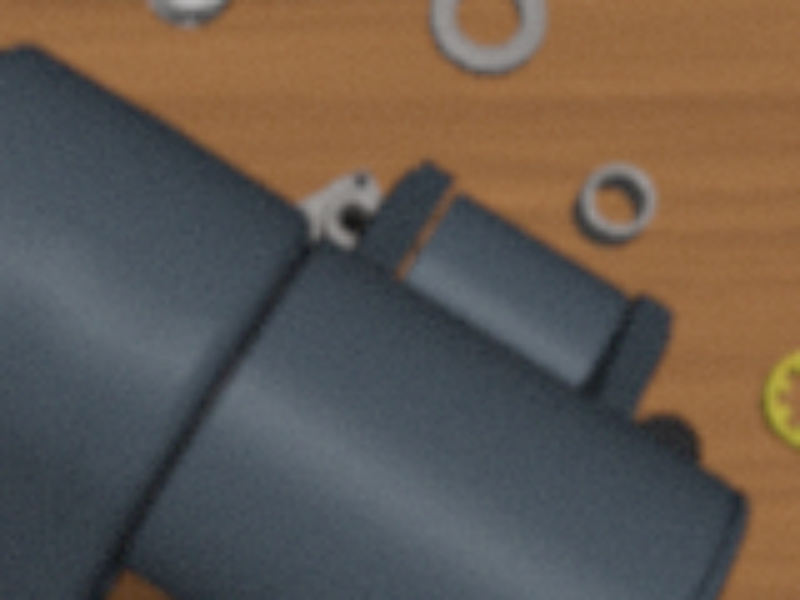

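>>> move_arm:
  deltas: [72, 40, 3.6, 0.3, -0.5, 0, 0, 72, 30, 0, 0, 0, 0, 0, 72, 18, 0, 0, 0, 0, 0, 72, 10, 0, 0, 0, 0, 0, 72, 6, 0, 0, 0, 0, 0, 72, 2, 0, 0, 0, 0, 0, 72, 0, 0, 0, 0, 0, 0]

```text
t: 10.3
tcp_pos: [0.4324, -0.1601, 0.0007]
tool_rot: [0.43, 0.561, -0.43, 0.562]
force: [0.4, -0.1, 0.4]
finger_gap: 0.842
```

```bash
python3 -c "
from h import *
go(.431,-.1604,-.001,-75)
s=snap('side','s7.png');a=cv2.imread('pics/s7.png'); u,v=map(int,proj(s,(.43,-.16,.02)));print(u,v)
cv2.imwrite('pics/s7c.png',cv2.resize(a[v-60:v+60,u-80:u+80],None,fx=5,fy=5,interpolation=2))"
```

```text
t 10.30 tcp [ 0.4324 -0.1601  0.0007] jawyaw -74.8 tilt [ 0.001 -0.    -1.   ] gap 0.842 F [ 0.4 -0.1  0.4] q [-0.6   0.75  1.99  0.    0.39  0.71]
 tool delta mm [ 1.7 -1.5 -0.1]
 turn about tool x deg 0.2 full rotvec [ 0.2  0.  -0. ]
264 308
```

View pics/s7c.png

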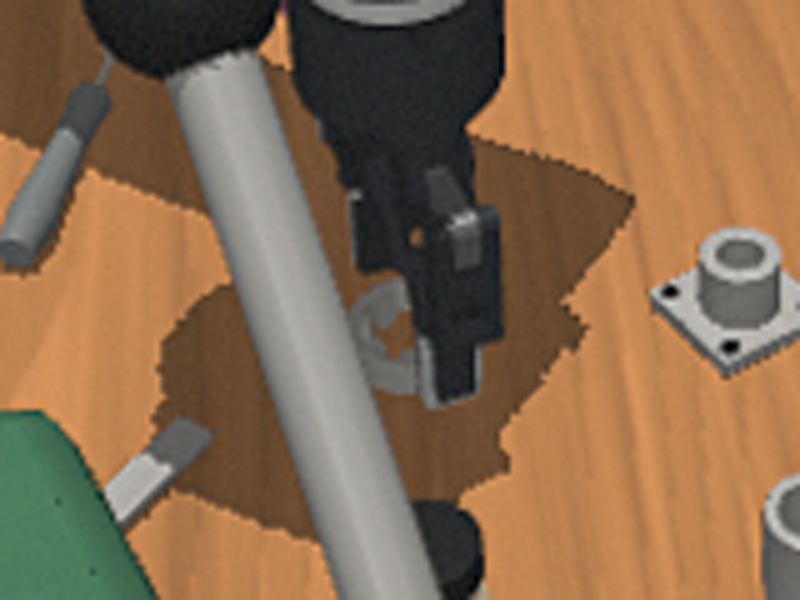

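>>> move_arm:
  deltas: [72, 1.5, -1.5, 0, 0, 0, 0, 60, 0, 0, 0, 0, 0, 0, 52, 0, 0, 0, 0, 0, 0, 46, 0, 0, 0, 0, 0, 0, 46, 0, 0, 0, 0, 0, 0, 46, 0, 0, 0, 0, 0, 0, 46, 0, 0, 0, 0, 0, 0, 46, 0, 0, 0, 0, 0, 0]

```text
t: 11.15
tcp_pos: [0.4308, -0.1609, -0.0003]
tool_rot: [0.429, 0.561, -0.43, 0.562]
force: [-1.2, 0.6, 8.3]
finger_gap: 0.59
```

```bash
python3 -c "
from h import *
go(.5022,.2067,.1,-75)
s=snap('side','s8.png');a=cv2.imread('pics/s8.png'); u,v=map(int,proj(s,(.43,-.16,.02)));print(u,v)
cv2.imwrite('pics/s8c.png',cv2.resize(a[v-60:v+60,u-80:u+80],None,fx=5,fy=5,interpolation=2))"
```

```text
t 11.15 tcp [ 4.308e-01 -1.609e-01 -3.000e-04] jawyaw -74.8 tilt [ 0.001 -0.001 -1.   ] gap 0.590 F [-1.2  0.6  8.3] q [-0.6   0.76  2.   -0.    0.39  0.71]
 tool delta mm [-100.5  165.3 -336. ]
 turn about tool x deg 0.2 full rotvec [ 0.2  0.1 -0. ]
264 308
```

View pics/s8c.png

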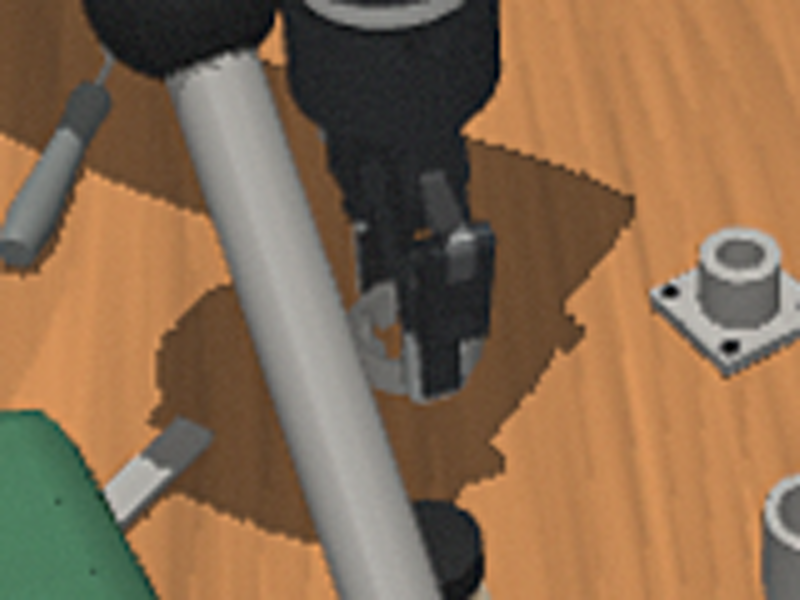

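>>> move_arm:
  deltas: [42, -20, 0, 0, 0, 0, 0, 42, -40, 0, 0, 0, 0, 0, 42, -40, 12, -24, 0, 0, 0, 42, 0, 18, -37, 0, 0, 0, 42, 0, 18, -37, 0, 0, 0, 42, 0, 18, -37, 0, 0, 0, 42, 0, 18, -37, 0, 0, 0, 42, 0, 18, -37, 0, 0, 0, 42, 0, 18, -37, 0, 0, 0, 42, 0, 18, -37, 0, 0, 0]

```text
t: 12.2
tcp_pos: [0.4896, 0.1503, 0.0988]
tool_rot: [0.43, 0.562, -0.43, 0.561]
force: [0.7, 0.4, -1.1]
finger_gap: 0.588
```

>>> move_arm:
  deltas: [42, 0, 18, -37, 0, 0, 0, 42, 0, 9, -16, 0, 0, 0, 42, 0, 0, 0, 0, 0, 0, 42, 0, 0, 0, 0, 0, 0]

```text
t: 12.6
tcp_pos: [0.5013, 0.2067, 0.0986]
tool_rot: [0.429, 0.562, -0.43, 0.562]
force: [-0.1, 0.3, -1.1]
finger_gap: 0.593
```

```bash
python3 -c "
from h import *
go(.5022,.2067,.0165,-75)"
```

```text
t 12.60 tcp [0.5013 0.2067 0.0986] jawyaw -74.8 tilt [-0.001 -0.001 -1.   ] gap 0.593 F [-0.1  0.3 -1.1] q [ 0.19  0.61  1.75 -0.    0.78  1.49]
 tool delta mm [82.1  1.   0.2]
 turn about tool x deg 0.2 full rotvec [0.2 0.  0.1]
```

>>> move_arm:
  deltas: [42, 30, 1, 0, 0, 0, 0, 42, 22, 0, 0, 0, 0, 0, 42, 12, 0, 0, 0, 0, 0, 42, 7, 0, 0, 0, 0, 0, 42, 4, 0, 0, 0, 0, 0, 42, 2, 0, 0, 0, 0, 0, 42, 1.5, 0, 0, 0, 0, 0, 42, 1, 0, 0, 0, 0, 0, 42, 0, 0, 0, 0, 0, 0]

```text
t: 13.5
tcp_pos: [0.5033, 0.2072, 0.0197]
tool_rot: [0.43, 0.561, -0.429, 0.562]
force: [-0.2, -0.2, -0.6]
finger_gap: 0.586
```

```bash
python3 -c "
from h import *
go(.5022,.2067,.0165,-75)
s=snap('side','s9.png');a=cv2.imread('pics/s9.png'); u,v=map(int,proj(s,(.5,.22,.03)));print(u,v)
cv2.imwrite('pics/s9c.png',cv2.resize(a[v-60:v+60,u-80:u+80],None,fx=5,fy=5,interpolation=2))"
```

```text
t 13.50 tcp [0.5033 0.2072 0.0197] jawyaw -74.8 tilt [ 0.001  0.    -1.   ] gap 0.586 F [-0.2 -0.2 -0.6] q [0.19 0.75 1.78 0.   0.61 1.49]
 tool delta mm [ 3.2 -1.2  0.2]
 turn about tool x deg 0.2 full rotvec [ 0.2  0.  -0. ]
283 198
```

View pics/s9c.png

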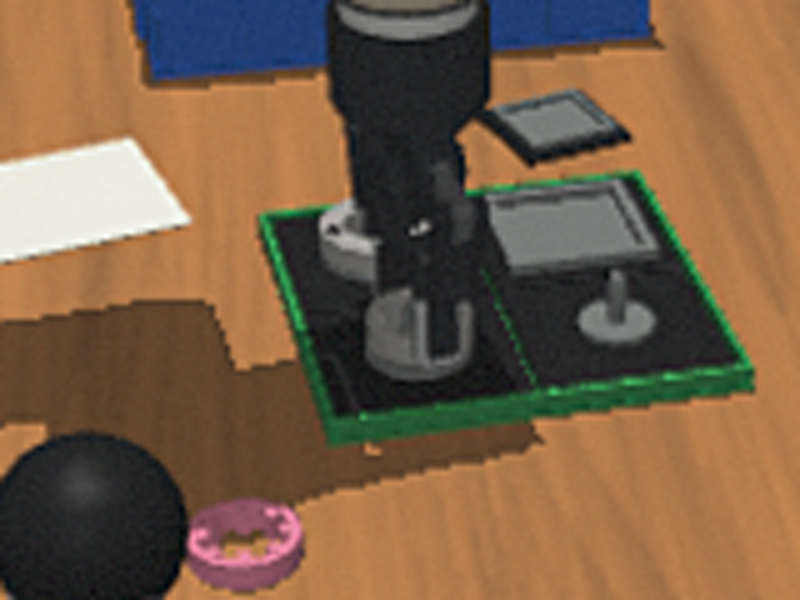

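>>> move_arm:
  deltas: [42, 1, -0.6, 0, 0, 0, 0, 42, 1, 0, 0, 0, 0, 0, 42, 0.6, 0, 0, 0, 0, 0, 42, 0.5, 0, 0, 0, 0, 0, 42, 0.5, 0, 0, 0, 0, 0, 42, 0.5, 0, 0, 0, 0, 0, 42, 0, 0, 0, 0, 0, 0]

```text
t: 14.25
tcp_pos: [0.5025, 0.2069, 0.0158]
tool_rot: [0.43, 0.562, -0.43, 0.562]
force: [-1.0, -0.7, 4.3]
finger_gap: 0.591
```

Contact. Now the release.

>>> move_arm:
  deltas: [52, 0, 0, 0, 0, 0, 0, 54, 0, 0, 0, 0, 0, 0, 57, 0, 0, 0, 0, 0, 0, 60, 0, 0, 0, 0, 0, 0, 60, -8, 0, 0, 0, 0, 0, 60, -30, 0, 0, 0, 0, 0, 60, -40, 0, 0, 0, 0, 0, 60, -30, 0, 0, 0, 0, 0, 60, 0, 0, 0, 0, 0, 0]

```text
t: 15.15
tcp_pos: [0.5055, 0.2076, 0.1278]
tool_rot: [0.432, 0.559, -0.427, 0.564]
force: [1.2, 0.2, 0.2]
finger_gap: 0.703
```

```bash
python3 -c "
from h import *
go(.558,-.294,.12,-75)
s=snap('side','s10.png');a=cv2.imread('pics/s10.png'); u,v=map(int,proj(s,(.5,.22,.03)));print(u,v)
cv2.imwrite('pics/s10c.png',cv2.resize(a[v-60:v+60,u-80:u+80],None,fx=5,fy=5,interpolation=2))"
```

```text
t 15.15 tcp [0.5055 0.2076 0.1278] jawyaw -74.8 tilt [ 0.01   0.002 -1.   ] gap 0.703 F [1.2 0.2 0.2] q [0.19 0.57 1.73 0.   0.83 1.49]
 tool delta mm [  7.4 -80.7 497.9]
 turn about tool x deg 0.2 full rotvec [ 0.2  0.  -0.6]
283 198
```

View pics/s10c.png

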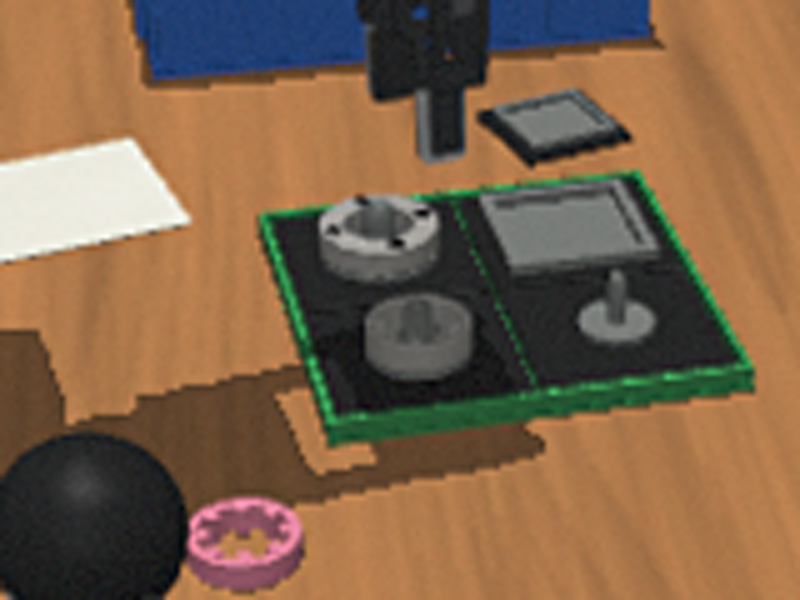

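>>> move_arm:
  deltas: [60, 0, -7.3, 45.3, 0, 0, 0, 60, 0, -7.3, 45.3, 0, 0, 0, 60, 0, -7.3, 45.3, 0, 0, 0, 60, 0, -7.3, 45.3, 0, 0, 0, 60, 0, -7.3, 45.3, 0, 0, 0, 60, 0, -7.3, 45.3, 0, 0, 0, 60, 0, -7.3, 45.3, 0, 0, 0, 60, 0, -7.3, 45.3, 0, 0, 0, 60, 0, -7.3, 45.3, 0, 0, 0, 60, 0, -7.3, 45.3, 0, 0, 0]

```text
t: 16.2
tcp_pos: [0.5494, -0.2507, 0.1217]
tool_rot: [0.43, 0.563, -0.43, 0.56]
force: [0.3, 0.5, -0.1]
finger_gap: 0.699
```

>>> move_arm:
  deltas: [60, 0, -7.3, 45.3, 0, 0, 0, 60, 0, 0, 0, 0, 0, 0, 60, 0, 0, 0, 0, 0, 0]

```text
t: 16.5
tcp_pos: [0.5541, -0.2956, 0.1215]
tool_rot: [0.431, 0.562, -0.43, 0.56]
force: [-0.3, 0.3, -0.3]
finger_gap: 0.707
```

```bash
python3 -c "
from h import *
go(.558,-.294,.015,-75)
s=snap('side','s11.png'); print(onplane(s,347.2,357,.018)); print(proj(s,(.558,-.294,.036)))
a=cv2.imread('pics/s11.png'); u,v=347,340
cv2.imwrite('pics/s11c.png',cv2.resize(a[v-60:v+60,u-80:u+80],None,fx=5,fy=5,interpolation=2))"
```

```text
t 16.50 tcp [ 0.5541 -0.2956  0.1215] jawyaw -75.0 tilt [-0.002  0.002 -1.   ] gap 0.707 F [-0.3  0.3 -0.3] q [-0.67  0.67  1.51  0.    0.96  0.64]
 tool delta mm [106.5   4.4  -0.2]
 turn about tool x deg 0.0 full rotvec [ 0.  -0.2  0.1]
[ 0.56182187 -0.29715789  0.018     ]
(np.float64(345.04787677955085), np.float64(348.4040718398869))
```

View pics/s11c.png

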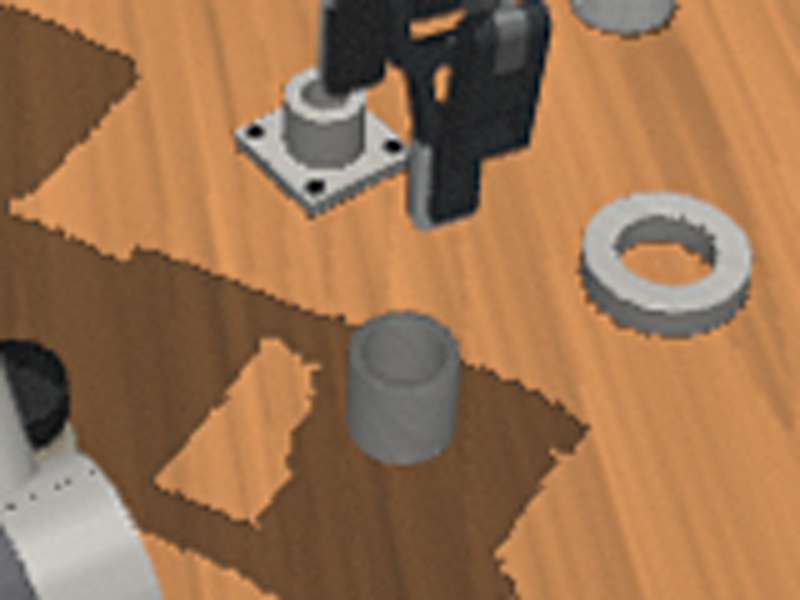

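>>> move_arm:
  deltas: [60, 40, 6, 0, 0, 0, 0, 60, 30, 0, 0, 0, 0, 0, 60, 18, 0, 0, 0, 0, 0, 60, 12, 0, 0, 0, 0, 0, 60, 7, 0, 0, 0, 0, 0, 60, 2, 0, 0, 0, 0, 0, 60, 0, 0, 0, 0, 0, 0]

```text
t: 17.25
tcp_pos: [0.5614, -0.2933, 0.0147]
tool_rot: [0.43, 0.561, -0.43, 0.562]
force: [0.3, 0.2, 1.1]
finger_gap: 0.703
```

```bash
python3 -c "
from h import *
go(.560,-.294,.012,-75)
s=snap('side','s12.png')
a=cv2.imread('pics/s12.png'); u,v=347,340
cv2.imwrite('pics/s12c.png',cv2.resize(a[v-60:v+60,u-80:u+80],None,fx=5,fy=5,interpolation=2))"
```

```text
t 17.25 tcp [ 0.5614 -0.2933  0.0147] jawyaw -74.8 tilt [ 0.001 -0.    -1.   ] gap 0.703 F [0.3 0.2 1.1] q [-0.66  0.83  1.54  0.    0.77  0.65]
 tool delta mm [ 2.7 -1.6  0.3]
 turn about tool x deg 0.2 full rotvec [ 0.2  0.  -0. ]
```

View pics/s12c.png

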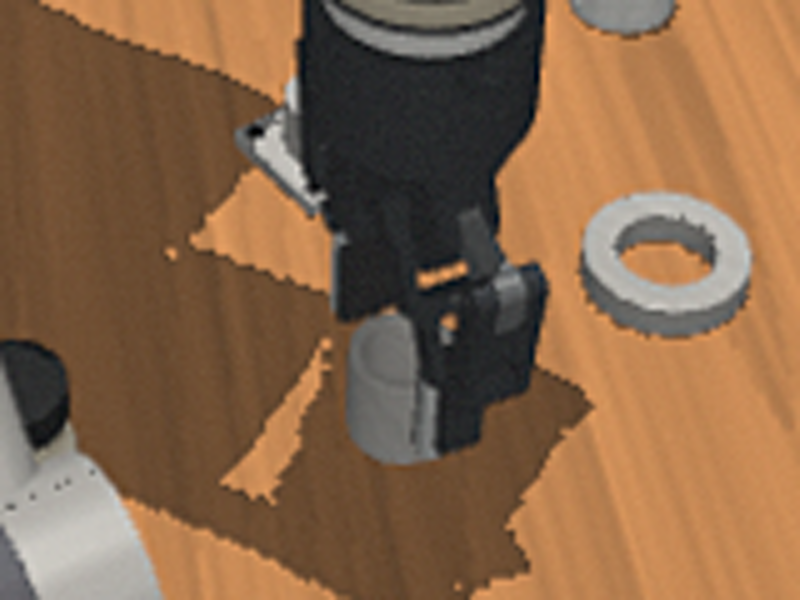

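>>> move_arm:
  deltas: [55, 2, -1, 0, 0, 0, 0, 46, 0, 0, 0, 0, 0, 0, 38, 0, 0, 0, 0, 0, 0, 32, 0, 0, 0, 0, 0, 0, 32, 0, 0, 0, 0, 0, 0, 32, 0, 0, 0, 0, 0, 0, 32, 0, 0, 0, 0, 0, 0, 32, 0, 0, 0, 0, 0, 0]

```text
t: 18.1
tcp_pos: [0.5604, -0.2943, 0.0131]
tool_rot: [0.43, 0.561, -0.43, 0.562]
force: [-1.5, 0.0, 5.1]
finger_gap: 0.438
```

```bash
python3 -c "
from h import *
go(.6016,.2178,.13,-75)
s=snap('side','s13.png')
a=cv2.imread('pics/s13.png'); u,v=347,340
cv2.imwrite('pics/s13c.png',cv2.resize(a[v-60:v+60,u-80:u+80],None,fx=5,fy=5,interpolation=2))"
```

```text
t 18.10 tcp [ 0.5604 -0.2943  0.0131] jawyaw -74.8 tilt [ 0.001 -0.001 -1.   ] gap 0.438 F [-1.5  0.   5.1] q [-0.66  0.83  1.55 -0.    0.76  0.65]
 tool delta mm [-117.4  173.7 -483.4]
 turn about tool x deg 0.2 full rotvec [ 0.2  0.1 -0. ]
```

View pics/s13c.png

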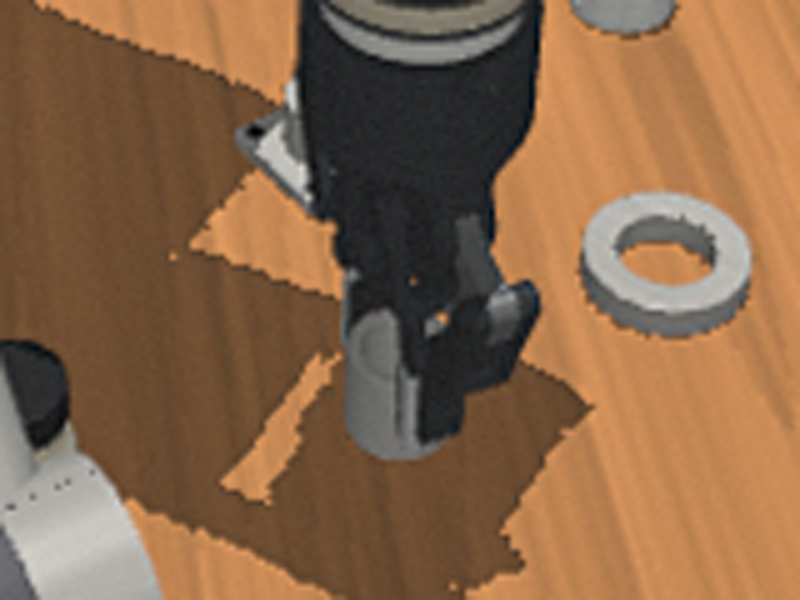

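>>> move_arm:
  deltas: [28, -15, 0, 0, 0, 0, 0, 28, -35, 0, 0, 0, 0, 0, 28, -40, 0, 0, 0, 0, 0, 28, -27, 14.5, -30, 0, 0, 0, 28, 0, 14.5, -40, 0, 0, 0, 28, 0, 14.5, -40, 0, 0, 0, 28, 0, 14.5, -40, 0, 0, 0, 28, 0, 14.5, -40, 0, 0, 0, 28, 0, 14.5, -40, 0, 0, 0, 28, 0, 14.5, -40, 0, 0, 0]

```text
t: 19.15
tcp_pos: [0.587, -0.0047, 0.1296]
tool_rot: [0.43, 0.562, -0.43, 0.561]
force: [0.3, 1.7, -2.0]
finger_gap: 0.438
```

>>> move_arm:
  deltas: [28, 0, 14.5, -40, 0, 0, 0, 28, 0, 14.5, -40, 0, 0, 0, 28, 0, 14.5, -40, 0, 0, 0, 28, 0, 14.5, -40, 0, 0, 0, 28, 0, 14.5, -40, 0, 0, 0, 28, 0, 14.2, -13.4, 0, 0, 0, 28, 0, 0, 0, 0, 0, 0, 28, 0, 0, 0, 0, 0, 0]

```text
t: 19.95
tcp_pos: [0.6147, 0.2221, 0.1292]
tool_rot: [0.429, 0.562, -0.43, 0.562]
force: [-0.6, 1.0, -2.0]
finger_gap: 0.435
```

```bash
python3 -c "
from h import *
go(.6016,.2178,.028,-75)
s=snap('side','s14.png');a=cv2.imread('pics/s14.png'); u,v=map(int,proj(s,(.6,.22,.06)))
cv2.imwrite('pics/s14c.png',cv2.resize(a[v-60:v+60,u-80:u+80],None,fx=5,fy=5,interpolation=2))"
```

```text
t 19.95 tcp [0.6147 0.2221 0.1292] jawyaw -74.8 tilt [-0.001 -0.001 -1.   ] gap 0.435 F [-0.6  1.  -2. ] q [ 0.18  0.68  1.44 -0.    1.02  1.48]
 tool delta mm [101.2 -13.6   0.7]
 turn about tool x deg 0.2 full rotvec [0.2 0.  0.1]
```

View pics/s14c.png

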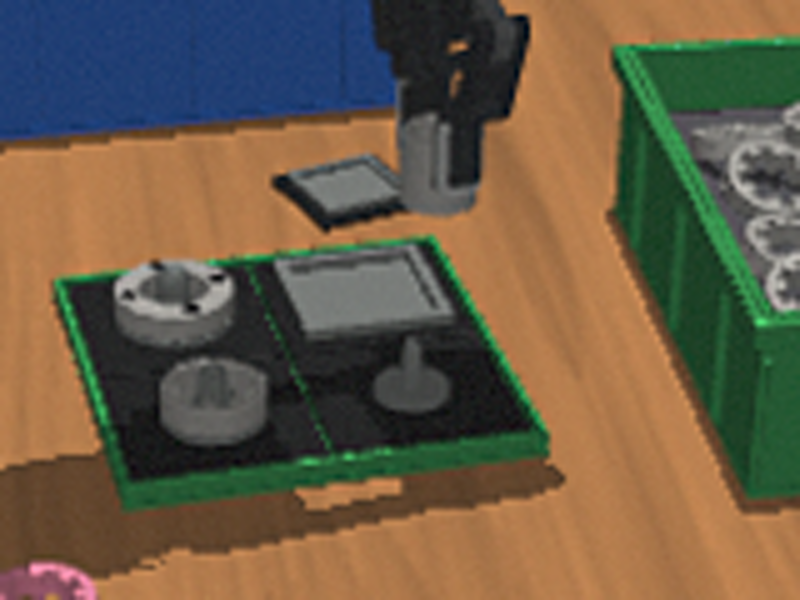

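>>> move_arm:
  deltas: [28, 10, -13.6, 0.7, 0, 0, 0, 28, 25, 0, 0, 0, 0, 0, 28, 20, 0, 0, 0, 0, 0, 28, 8, 0, 0, 0, 0, 0, 28, 0, 0, 0, 0, 0, 0, 28, 0, 0, 0, 0, 0, 0]

```text
t: 20.6
tcp_pos: [0.603, 0.2172, 0.0669]
tool_rot: [0.43, 0.561, -0.43, 0.562]
force: [0.9, 0.8, -1.4]
finger_gap: 0.437
```

```bash
python3 -c "
from h import *
go(.6016,.2178,.028,-75)
s=snap('side','s15.png');a=cv2.imread('pics/s15.png'); u,v=map(int,proj(s,(.6,.22,.06)))
cv2.imwrite('pics/s15c.png',cv2.resize(a[v-60:v+60,u-80:u+80],None,fx=5,fy=5,interpolation=2))"
```

```text
t 20.60 tcp [0.603  0.2172 0.0669] jawyaw -74.9 tilt [ 0.001  0.    -1.   ] gap 0.437 F [ 0.9  0.8 -1.4] q [ 0.17  0.76  1.51 -0.    0.87  1.48]
 tool delta mm [38.9 -1.2 -1. ]
 turn about tool x deg 0.1 full rotvec [ 0.1  0.  -0. ]
```

View pics/s15c.png

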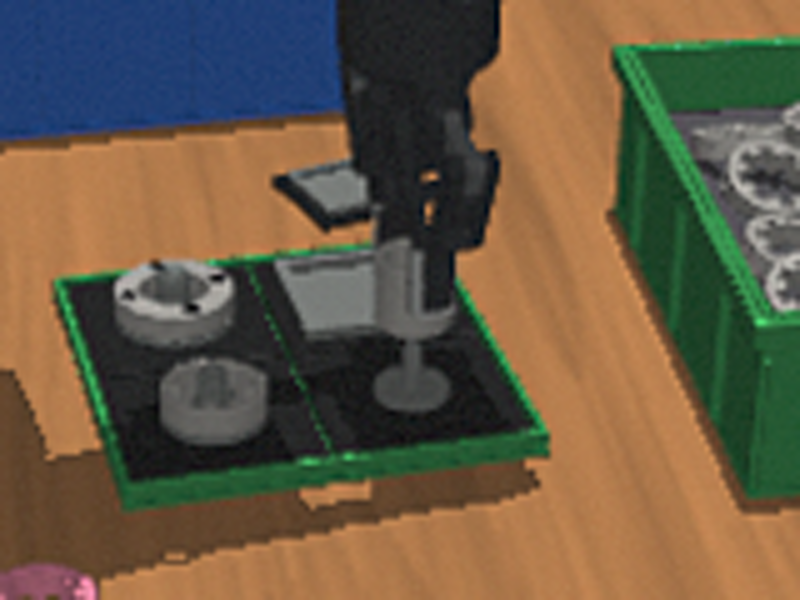

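>>> move_arm:
  deltas: [28, 6, -1.6, -0.8, 0, 0, 0, 28, 10, 0, 0, 0, 0, 0, 28, 8, 0, 0, 0, 0, 0, 28, 5, 0, 0, 0, 0, 0, 28, 3, 0, 0, 0, 0, 0, 28, 2, 0, 0, 0, 0, 0, 28, 1, 0, 0, 0, 0, 0, 28, 0, 0, 0, 0, 0, 0]

```text
t: 21.45
tcp_pos: [0.6008, 0.2182, 0.0312]
tool_rot: [0.43, 0.562, -0.43, 0.562]
force: [0.8, -0.2, -2.1]
finger_gap: 0.437
```

>>> move_arm:
  deltas: [28, 0.7, 0, 0, 0, 0, 0, 28, 0.7, 0, 0, 0, 0, 0, 28, 0, 0, 0, 0, 0, 0]

```text
t: 21.75
tcp_pos: [0.6007, 0.2182, 0.0299]
tool_rot: [0.43, 0.562, -0.43, 0.562]
force: [0.7, -0.2, -1.7]
finger_gap: 0.438
```

>>> move_arm:
  deltas: [28, 0.5, 0, 0, 0, 0, 0, 28, 0.5, 0, 0, 0, 0, 0, 28, 0, 0, 0, 0, 0, 0]

```text
t: 22.05
tcp_pos: [0.6007, 0.2182, 0.0292]
tool_rot: [0.43, 0.562, -0.43, 0.562]
force: [-0.9, 0.2, 0.3]
finger_gap: 0.434
```

>>> move_arm:
  deltas: [28, 0.5, 0, 0, 0, 0, 0, 28, 0, 0, 0, 0, 0, 0]

```text
t: 22.25
tcp_pos: [0.6008, 0.2182, 0.0291]
tool_rot: [0.43, 0.562, -0.43, 0.562]
force: [-2.2, 0.1, 5.9]
finger_gap: 0.437
```

```bash
python3 -c "
from h import *
go(.6016,.2178,.028,-75)
s=snap('side','s16.png');a=cv2.imread('pics/s16.png'); u,v=map(int,proj(s,(.6,.22,.06)))
cv2.imwrite('pics/s16c.png',cv2.resize(a[v-60:v+60,u-80:u+80],None,fx=5,fy=5,interpolation=2))"
```

```text
t 22.25 tcp [0.6008 0.2182 0.0291] jawyaw -74.8 tilt [ 0.  0. -1.] gap 0.437 F [-2.2  0.1  5.9] q [ 0.17  0.81  1.53 -0.    0.8   1.48]
 tool delta mm [1.1 0.7 0.6]
 turn about tool x deg 0.2 full rotvec [ 0.2  0.  -0. ]
```

View pics/s16c.png

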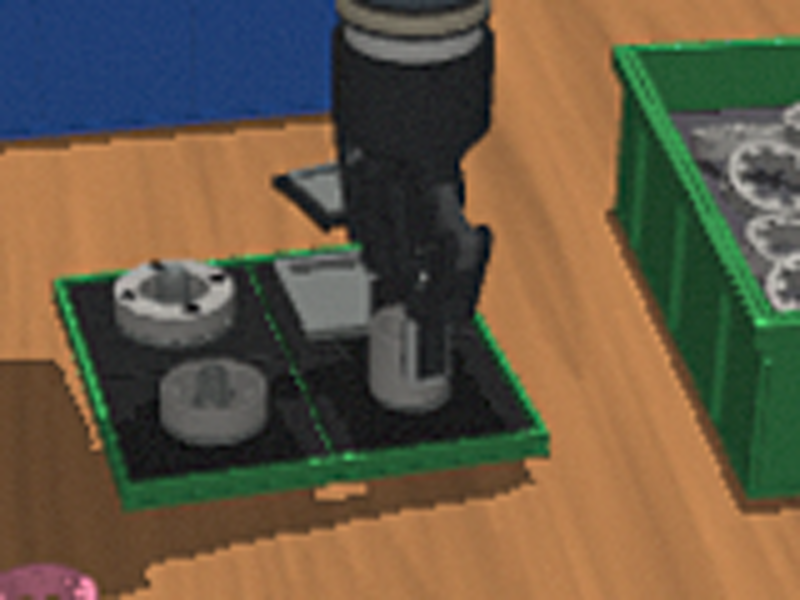

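It's down on its seat and in contact. I release and rise.

>>> move_arm:
  deltas: [38, 0, 0, 0, 0, 0, 0, 41, 0, 0, 0, 0, 0, 0, 45, 0, 0, 0, 0, 0, 0, 52, 0, 0, 0, 0, 0, 0, 52, -8, 0, 0, 0, 0, 0, 52, -30, 0, 0, 0, 0, 0, 52, -40, 0, 0, 0, 0, 0, 52, -25, 0, 0, 0, 0, 0, 52, 0, 0, 0, 0, 0, 0]

```text
t: 23.2
tcp_pos: [0.6039, 0.2189, 0.1363]
tool_rot: [0.432, 0.559, -0.427, 0.564]
force: [1.4, 0.6, 0.5]
finger_gap: 0.605
```

```bash
python3 -c "
from h import *
go(.5555,-.159,.12,-62)
s=snap('side','s17.png');a=cv2.imread('pics/s17.png'); u,v=map(int,proj(s,(.6,.22,.06)))
cv2.imwrite('pics/s17c.png',cv2.resize(a[v-60:v+60,u-80:u+80],None,fx=5,fy=5,interpolation=2))"
```

```text
t 23.20 tcp [0.6039 0.2189 0.1363] jawyaw -74.8 tilt [ 0.01   0.002 -1.   ] gap 0.605 F [1.4 0.6 0.5] q [0.17 0.66 1.48 0.   1.   1.48]
 tool delta mm [  15.2 -145.7  352. ]
 turn about tool x deg -12.8 full rotvec [-12.8   0.1  -0.6]
```

View pics/s17c.png

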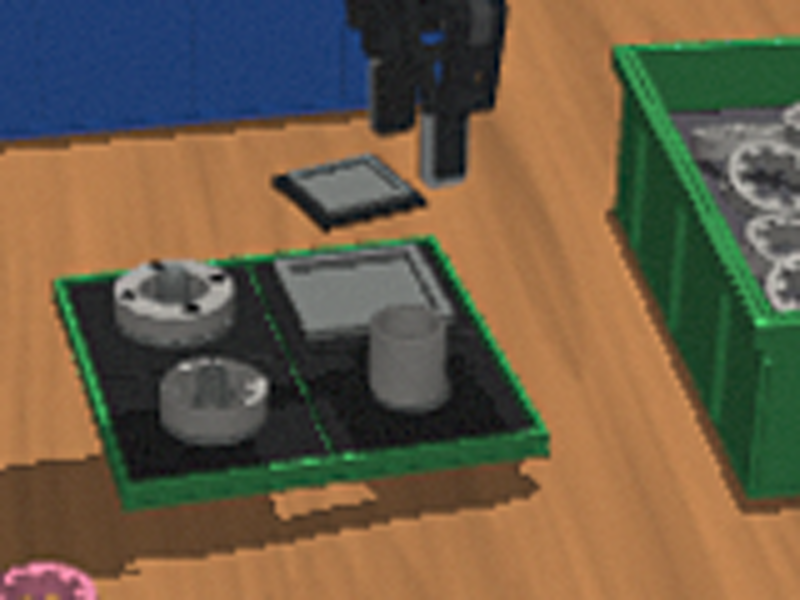

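>>> move_arm:
  deltas: [52, 2, -16.2, 39.1, 0, 0, 0, 52, 2, -16.2, 39.1, 0, 0, 0, 52, 2, -16.2, 39.1, 0, 0, 0, 52, 2, -16.2, 39.1, 0, 0, 0, 52, 2, -16.2, 39.1, 0, 0, 0, 52, 0, -16.2, 39.1, 0, 0, 0, 52, 0, -16.2, 39.1, 0, 0, 0, 52, 0, -16.2, 39.1, 0, 0, 0, 52, 0, -16.2, 39.1, 0, 0, 0, 52, 0, 0, 0, 0, 0, 0]

```text
t: 24.25
tcp_pos: [0.5513, -0.1648, 0.1201]
tool_rot: [0.431, 0.56, -0.432, 0.56]
force: [0.8, 0.7, -1.0]
finger_gap: 0.612
```

>>> move_arm:
  deltas: [52, 0, 0, 0, 0, 0, 0]

```text
t: 24.35
tcp_pos: [0.5508, -0.1602, 0.12]
tool_rot: [0.43, 0.562, -0.431, 0.56]
force: [-0.1, -0.3, -0.3]
finger_gap: 0.607
```

```bash
python3 -c "
from h import *
go(.5555,-.159,.0165,-75)
s=snap('side','s18.png');a=cv2.imread('pics/s18.png'); u,v=map(int,proj(s,(.5555,-.159,.032)));print(proj(s,(.5555,-.159,.032)))
cv2.imwrite('pics/s18c.png',cv2.resize(a[v-60:v+60,u-80:u+80],None,fx=5,fy=5,interpolation=2))"
```

```text
t 24.35 tcp [ 0.5508 -0.1602  0.12  ] jawyaw -75.0 tilt [-0.003  0.002 -1.   ] gap 0.607 F [-0.1 -0.3 -0.3] q [-0.48  0.61  1.66  0.    0.88  0.83]
 tool delta mm [103.5   5.1   0.3]
 turn about tool x deg -0.0 full rotvec [-0.  -0.1  0.1]
(np.float64(330.8223906270488), np.float64(297.7800355239944))
```

View pics/s18c.png

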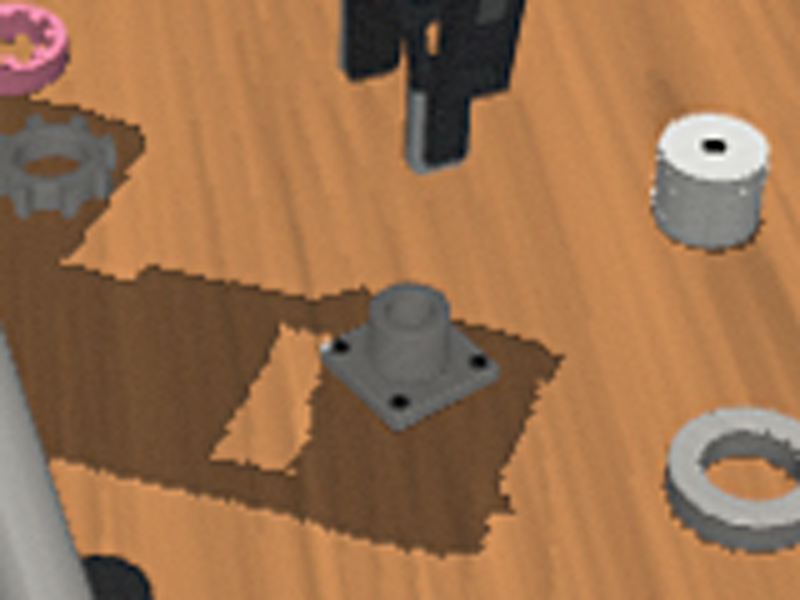

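>>> move_arm:
  deltas: [52, 40, 6.4, 1, 0, 0, 0, 52, 30, 0, 0, 0, 0, 0, 52, 18, 0, 0, 0, 0, 0, 52, 10, 0, 0, 0, 0, 0, 52, 5, 0, 0, 0, 0, 0, 52, 1, 0, 0, 0, 0, 0, 52, 0, 0, 0, 0, 0, 0]

```text
t: 25.1
tcp_pos: [0.559, -0.1587, 0.018]
tool_rot: [0.43, 0.561, -0.429, 0.562]
force: [-0.9, -1.1, 0.4]
finger_gap: 0.609
```

```bash
python3 -c "
from h import *
go(.557,-.16,.0135,-75)
s=snap('side','s19.png');a=cv2.imread('pics/s19.png'); u,v=map(int,proj(s,(.5555,-.159,.032)))
cv2.imwrite('pics/s19c.png',cv2.resize(a[v-60:v+60,u-80:u+80],None,fx=5,fy=5,interpolation=2))"
```

```text
t 25.10 tcp [ 0.559  -0.1587  0.018 ] jawyaw -74.8 tilt [ 0.001 -0.001 -1.   ] gap 0.609 F [-0.9 -1.1  0.4] q [-0.47  0.78  1.68  0.    0.67  0.84]
 tool delta mm [ 4.5 -2.2  0.7]
 turn about tool x deg 0.2 full rotvec [ 0.2  0.  -0.1]
```

View pics/s19c.png

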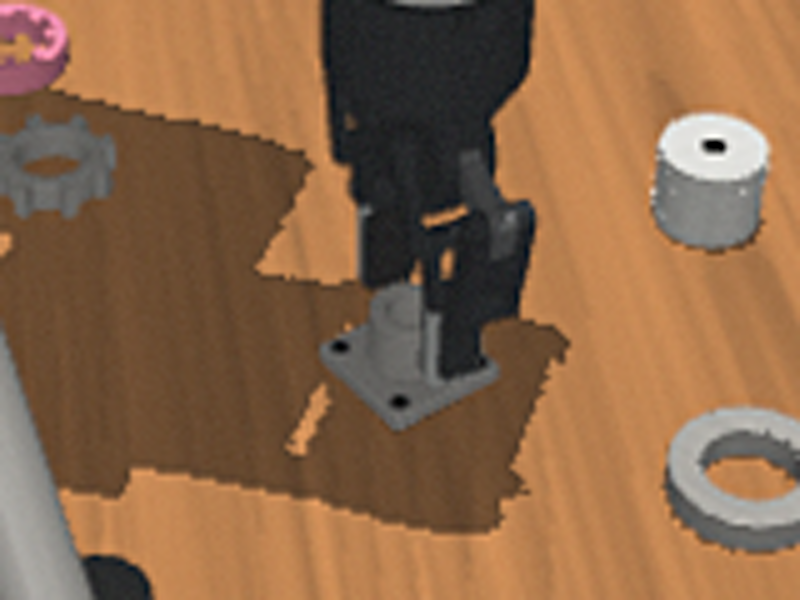

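>>> move_arm:
  deltas: [48, 2, -2, 0.5, 0, 0, 0, 40, 0, 0, 0, 0, 0, 0, 32, 0, 0, 0, 0, 0, 0, 26, 0, 0, 0, 0, 0, 0, 26, 0, 0, 0, 0, 0, 0, 26, 0, 0, 0, 0, 0, 0, 26, 0, 0, 0, 0, 0, 0, 26, 0, 0, 0, 0, 0, 0]

```text
t: 25.95
tcp_pos: [0.5565, -0.1599, 0.016]
tool_rot: [0.43, 0.562, -0.43, 0.562]
force: [0.1, 0.2, 5.5]
finger_gap: 0.357
```

```bash
python3 -c "
from h import *
go(.5908,.3175,.12,-96.7)
s=snap('side','s20.png');a=cv2.imread('pics/s20.png'); u,v=map(int,proj(s,(.5555,-.159,.032)))
cv2.imwrite('pics/s20c.png',cv2.resize(a[v-60:v+60,u-80:u+80],None,fx=5,fy=5,interpolation=2))"
```

```text
t 25.95 tcp [ 0.5565 -0.1599  0.016 ] jawyaw -74.8 tilt [-0. -0. -1.] gap 0.357 F [0.1 0.2 5.5] q [-0.47  0.78  1.69 -0.    0.67  0.83]
 tool delta mm [-104.   158.  -451.8]
 turn about tool x deg 21.9 full rotvec [21.9  0.   0. ]
```

View pics/s20c.png

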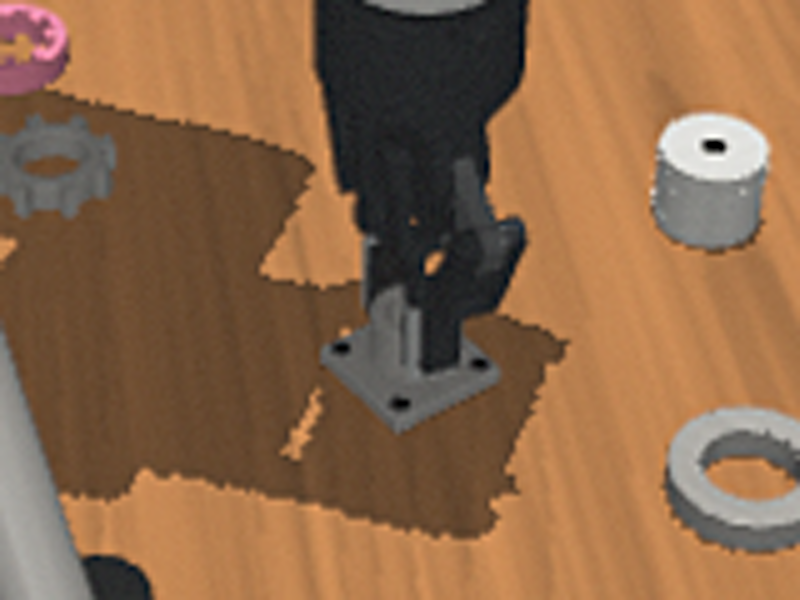

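>>> move_arm:
  deltas: [22, -12, 0, 0, 0, 0, 0, 22, -30, 0, 0, 0, 0, 0, 22, -40, 0, 0, 0, 0, 0, 22, -32, 13, -25, 0, 0, 0, 22, 0, 13.2, -38, 0, 0, 0, 22, 0, 13.2, -38, 0, 0, 0, 22, 0, 13.2, -38, 0, 0, 0, 22, 0, 13.2, -38, 0, 0, 0, 22, 0, 13.2, -38, 0, 0, 0, 22, 0, 13.2, -38, 0, 0, 0]

```text
t: 27.0
tcp_pos: [0.579, 0.11, 0.1295]
tool_rot: [0.43, 0.562, -0.43, 0.561]
force: [0.1, -0.5, -3.5]
finger_gap: 0.359
```

>>> move_arm:
  deltas: [22, 0, 13.2, -38, 0, 0, 0, 22, 0, 13.2, -38, 0, 0, 0, 22, 0, 13.2, -38, 0, 0, 0, 22, 0, 13.2, -38, 0, 0, 0, 22, 0, 13, -30, 0, 0, 0, 22, 0, 0, -15, 5, 0, 0, 22, 0, 0, 0, 7, 0, 0, 22, 0, 0, 0, 6, 0, 0, 22, 0, 0, 0, 3.9, 0, 0, 22, 0, 0, 0, 0, 0, 0]

```text
t: 28.0
tcp_pos: [0.5909, 0.3157, 0.1291]
tool_rot: [-0.528, -0.47, 0.529, -0.47]
force: [0.2, 0.3, -1.6]
finger_gap: 0.356
```

```bash
python3 -c "
from h import *
go(.5908,.3175,.028,-96.7)
s=snap('side','s21.png');a=cv2.imread('pics/s21.png'); u,v=map(int,proj(s,(.5908,.3175,.07)))
cv2.imwrite('pics/s21c.png',cv2.resize(a[v-60:v+60,u-80:u+80],None,fx=5,fy=5,interpolation=2))"
```

```text
t 28.00 tcp [0.5909 0.3157 0.1291] jawyaw -96.7 tilt [-0.001 -0.    -1.   ] gap 0.356 F [ 0.2  0.3 -1.6] q [ 0.32  0.7   1.4  -0.    1.04  2.01]
 tool delta mm [101.1  -0.2  -1.8]
 turn about tool x deg -0.0 full rotvec [-0.   0.   0.1]
```

View pics/s21c.png

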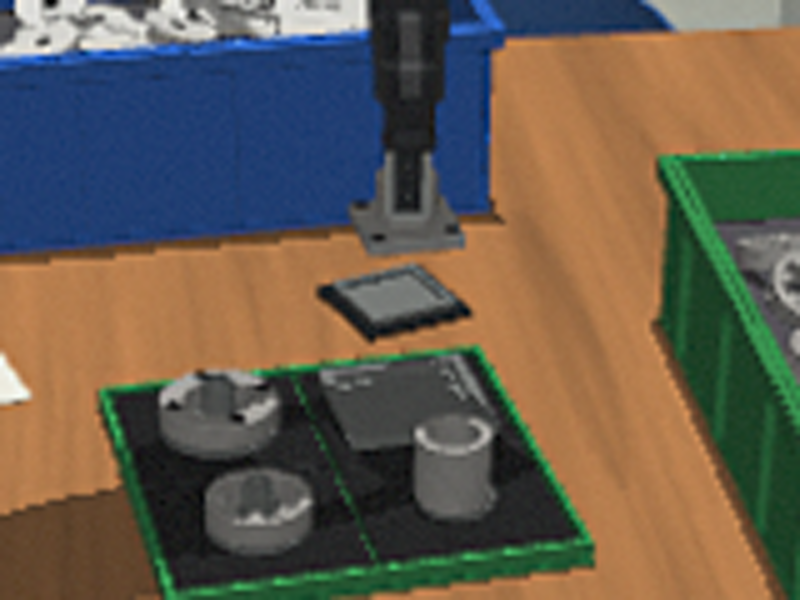

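>>> move_arm:
  deltas: [22, 20, 0, -1.8, 0, 0, 0, 22, 30, 0, 0, 0, 0, 0, 22, 20, 0, 0, 0, 0, 0, 22, 10, 0, 0, 0, 0, 0, 22, 0, 0, 0, 0, 0, 0, 22, 0, 0, 0, 0, 0, 0]

```text
t: 28.65
tcp_pos: [0.5923, 0.3177, 0.05]
tool_rot: [0.529, 0.47, -0.528, 0.47]
force: [0.0, -0.2, -2.6]
finger_gap: 0.358
```

```bash
python3 -c "
from h import *
go(.5908,.3175,.028,-96.7)
s=snap('side','s22.png');a=cv2.imread('pics/s22.png'); u,v=map(int,proj(s,(.5908,.3175,.04)))
cv2.imwrite('pics/s22c.png',cv2.resize(a[v-60:v+60,u-80:u+80],None,fx=5,fy=5,interpolation=2))"
```

```text
t 28.65 tcp [0.5923 0.3177 0.05  ] jawyaw -96.7 tilt [ 0.001  0.    -1.   ] gap 0.358 F [ 0.  -0.2 -2.6] q [0.33 0.81 1.43 0.   0.9  2.01]
 tool delta mm [22.  -1.5  0.4]
 turn about tool x deg -0.0 full rotvec [-0.  -0.  -0.1]
```

View pics/s22c.png

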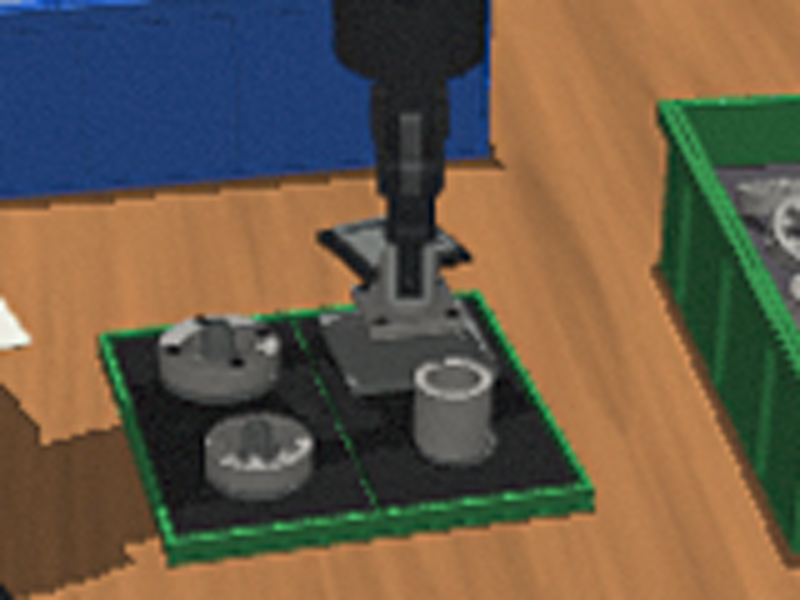

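>>> move_arm:
  deltas: [22, 6, -1.5, 0, 0, 0, 0, 22, 5, 0, 0, 0, 0, 0, 22, 4, 0, 0, 0, 0, 0, 22, 2, 0, 0, 0, 0, 0, 22, 1.5, 0, 0, 0, 0, 0, 22, 1, 0, 0, 0, 0, 0, 22, 0, 0, 0, 0, 0, 0]

```text
t: 29.4
tcp_pos: [0.5901, 0.3177, 0.0297]
tool_rot: [-0.528, -0.47, 0.529, -0.47]
force: [-0.6, 0.1, -2.2]
finger_gap: 0.359
```

>>> move_arm:
  deltas: [22, 0.5, 0, 0, 0, 0, 0, 22, 0.5, 0, 0, 0, 0, 0, 22, 0.5, 0, 0, 0, 0, 0, 22, 0, 0, 0, 0, 0, 0]

```text
t: 29.8
tcp_pos: [0.5901, 0.3177, 0.0283]
tool_rot: [-0.529, -0.47, 0.529, -0.47]
force: [0.3, -0.7, -2.1]
finger_gap: 0.353
```

>>> move_arm:
  deltas: [22, 0.5, 0, 0, 0, 0, 0, 22, 0, 0, 0, 0, 0, 0]

```text
t: 30.0
tcp_pos: [0.5902, 0.3177, 0.0281]
tool_rot: [0.529, 0.47, -0.528, 0.47]
force: [-0.0, -0.3, 0.2]
finger_gap: 0.358
```

```bash
python3 -c "
from h import *
go(.5908,.3175,.028,-96.7)
s=snap('side','s23.png');a=cv2.imread('pics/s23.png'); u,v=map(int,proj(s,(.5908,.3175,.04)))
cv2.imwrite('pics/s23c.png',cv2.resize(a[v-60:v+60,u-80:u+80],None,fx=5,fy=5,interpolation=2))"
```

```text
t 30.00 tcp [0.5902 0.3177 0.0281] jawyaw -96.7 tilt [ 0.  0. -1.] gap 0.358 F [-0.  -0.3  0.2] q [ 0.33  0.84  1.44 -0.    0.86  2.02]
 tool delta mm [0.1 0.6 0.2]
 turn about tool x deg -0.0 full rotvec [-0. -0. -0.]
```

View pics/s23c.png

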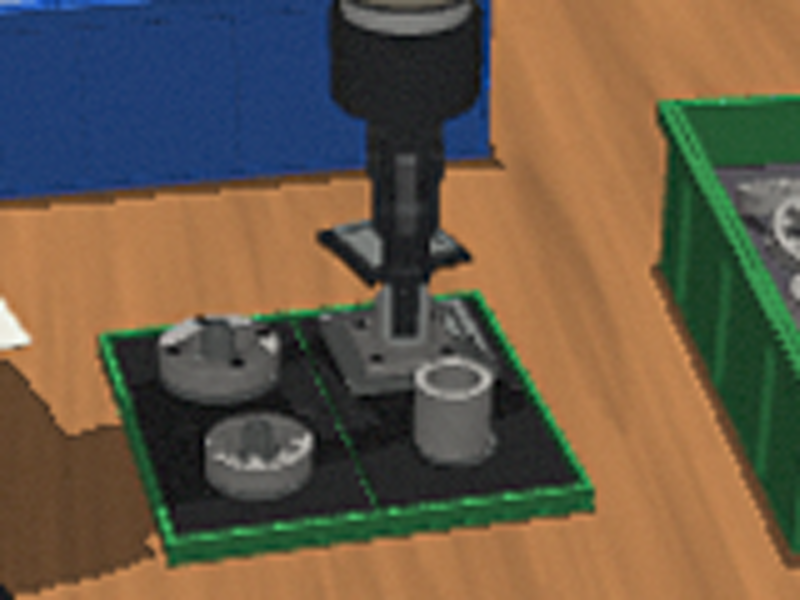

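Contact is starting and the hub is inside the pocket. I press slightly further to confirm, then let go.

>>> move_arm:
  deltas: [22, 0.4, 0, 0, 0, 0, 0, 22, 0, 0, 0, 0, 0, 0]

```text
t: 30.25
tcp_pos: [0.5902, 0.3177, 0.028]
tool_rot: [0.529, 0.47, -0.528, 0.47]
force: [-1.3, -0.2, 3.6]
finger_gap: 0.358
```

>>> move_arm:
  deltas: [32, 0, 0, 0, 0, 0, 0, 35, 0, 0, 0, 0, 0, 0, 40, 0, 0, 0, 0, 0, 0, 46, 0, 0, 0, 0, 0, 0, 46, -8, 0, 0, 0, 0, 0, 46, -30, 0, 0, 0, 0, 0, 46, -40, 0, 0, 0, 0, 0, 46, -40, 0, 0, 0, 0, 0, 46, -20, -30, 0, 0, 0, 0, 46, 0, -40, 0, 0, 0, 0]

```text
t: 31.25
tcp_pos: [0.5248, 0.3269, 0.1703]
tool_rot: [0.533, 0.468, -0.525, 0.471]
force: [0.6, 0.2, -0.7]
finger_gap: 0.539
```

>>> move_arm:
  deltas: [46, 0, -20, 35, 0, 0, 0, 46, 0, 0, 45, 0, 0, 0, 46, 0, 0, 45, 0, 0, 0, 46, 0, 0, 45, 0, 0, 0, 46, 0, 0, 45, 0, 0, 0, 46, 0, 0, 45, 0, 0, 0, 46, 0, 0, 45, 0, 0, 0, 46, 0, 0, 0, 0, 0, 0]

```text
t: 32.05
tcp_pos: [0.4653, 0.0208, 0.1661]
tool_rot: [0.53, 0.467, -0.53, 0.469]
force: [-0.2, 0.7, -0.7]
finger_gap: 0.532
```

```bash
python3 -c "
from h import *
go(.5,0,.15)
s=snap('side','s24.png');a=cv2.imread('pics/s24.png'); u,v=map(int,proj(s,(.546,.262,.03)))
cv2.imwrite('pics/s24c.png',cv2.resize(a[v-45:v+45,u-60:u+60],None,fx=6.6,fy=6.6,interpolation=2))
s=snap('top','t24.png');a=cv2.imread('pics/t24.png');cv2.imwrite('pics/t24c.png',cv2.resize(a[165:310,170:380],None,fx=3.8,fy=3.8,interpolation=2))
np.savez('top24.npz',**s)
f,R,t=cam(s);c=-R.T@t
for n,z,(x,y) in [('cover',.030,(.4914,.3062)),('tooth',.030,(.5022,.2067)),('sleeve',.052,(.6016,.2178)),('hub',.02,(.5908,.3175))]: print(n,proj(s,(x,y,z)))
# heights from depth
D=s['depth'];vv,uu=np.indices(D.shape);P=np.stack([(uu-s['cx'])/f*D,(vv-s['cy'])/f*D,D],-1);W=(P-t)@R
for n,(x,y),r0,r1 in [('cover',(.4914,.3062),.020,.029),('tooth',(.5022,.2067),.0215,.025),('sleeve',(.6016,.2178),.0142,.0185),('hubfl',(.5908,.3175),.019,.024),('hubcol',(.5908,.3175),.006,.014)]:
    d=np.hypot(W[...,0]-x,W[...,1]-y);m=(d>r0)&(d<r1)&(D>0);z=W[m];
    A=np.c_[z[:,:2]-[x,y],np.ones(len(z))];k=np.linalg.lstsq(A,z[:,2],rcond=None)[0] if len(z)>5 else 0
    print(n,m.sum(),np.percentile(z[:,2]*1000,[5,25,50,75,95]).round(1),'slope',np.round(k,3))
"
```

```text
t 32.05 tcp [0.4653 0.0208 0.1661] jawyaw -97.1 tilt [ 0.001 -0.002 -1.   ] gap 0.532 F [-0.2  0.7 -0.7] q [-0.2   0.42  1.89 -0.    0.83  1.5 ]
 tool delta mm [16.2 37.  16.3]
cover (np.float64(210.71469392728915), np.float64(263.6866237853267))
tooth (np.float64(249.44538397981182), np.float64(258.24043358383017))
sleeve (np.float64(243.82082378106466), np.float64(218.81337915773824))
hub (np.float64(207.46153865753612), np.float64(227.13041729164593))
cover 209 [24.8 28.2 30.8 32.9 36.5] slope [0.007 0.001 0.03 ]
tooth 99 [11.8 22.8 28.6 31.2 34.7] slope [0.089 0.01  0.026]
sleeve 67 [19.8 47.2 50.8 53.1 55.8] slope [0.139 0.211 0.047]
hubfl 90 [13.3 17.2 20.  22.5 25.7] slope [0.    0.007 0.02 ]
hubcol 74 [19.  34.3 42.  44.6 48.4] slope [-0.286 -0.21   0.039]
```

View pics/s24c.png

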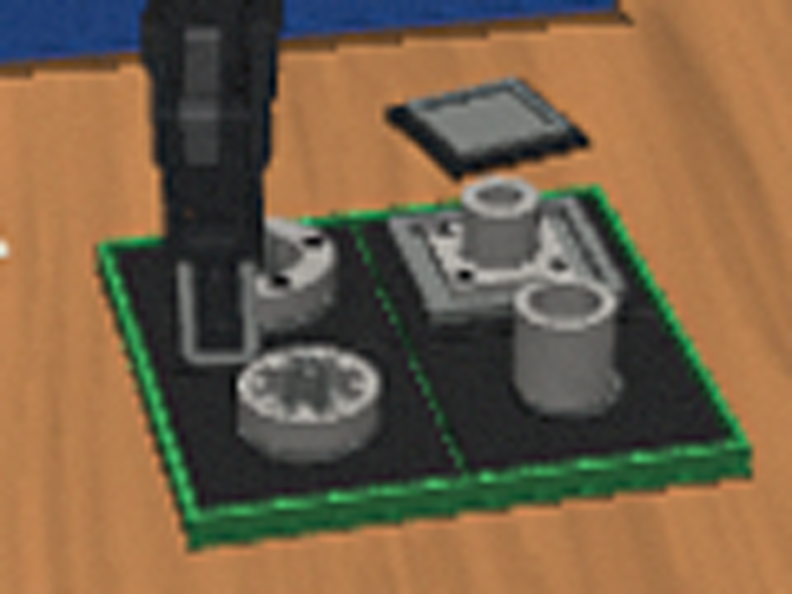

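View pics/t24c.png

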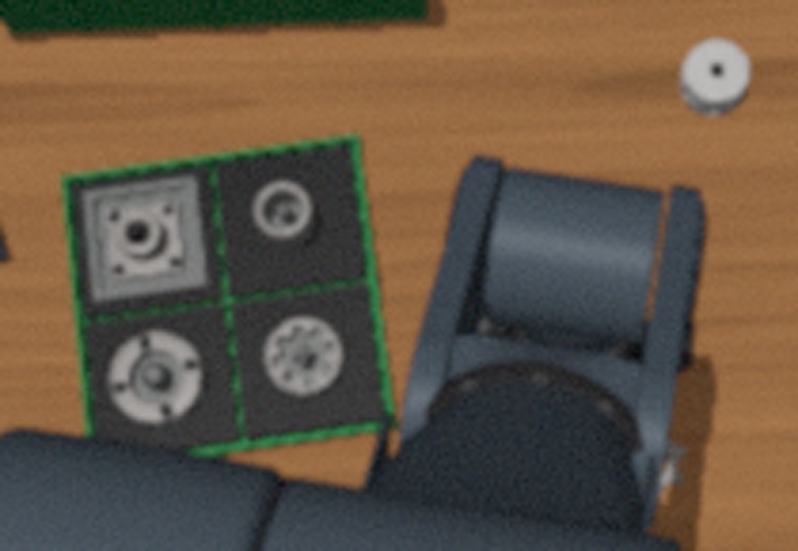

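```bash
python3 -c "
from h import *
from meas import *
s=snap('side')
for k,p in dict(outer=(260,270),blank=(400,332)).items(): print(k,part(s,p,.014)[3].round(1))
st=manip.sense();print(st['t'],np.abs(st['qd']).max())
print(job.sign_off())"
```

```text
outer [259.6 269.8]
blank [399.9 332.3]
32.2 0.0349420423272327
the job is handed in; nothing more can be done
None
```

The kit is made up and handed in at 32 s on the robot's clock. In the order asked, I placed the four-hole ring on the wide post, the inner-toothed ring on the spline post, the sleeve on the slim post and the hub in the tray's square pocket. Each was lowered in small steps until I felt a light contact of about 6 to 8 N, then released.

- **Seating:** Top-camera heights agree with fully seated parts:

| Part | Measured top (mm) | Expected (mm) |
|---|---|---|
| Four-hole ring | 30.8 | 30 |
| Inner-toothed ring | 28.6 (noisy; upper readings 31) | 30 |
| Sleeve | 51 | 52 |
| Hub flange | 20.0 | 20 |

- **Tilt:** The four-hole ring and the hub flange measured flat. For the toothed ring, the sleeve and the hub collar, the depth readings picked up background, so their tilt figures mean nothing. I judged those flat by eye in the pictures.
- **Collar height:** The hub collar read 42 mm against an expected 44 mm, again with noise.
- **Sleeve position:** It sits about 2 mm off the centre of its seat, well within the 9 mm play around the post.
- **Look-alikes:** The blank ring and the outer-toothed ring are within 0.2 pixel of where they started. I did not measure the pink and yellow rings again, but the arm never went down near them.

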